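# Fill the cardamom jar through the gated funnel

### The arm

A 6-joint arm with a two-finger parallel gripper is mounted at the origin on the work surface. World frame = base frame: x ahead of the robot, y to its left, z up, the work surface at z = 0. Lengths are in mm, angles in degrees, forces in N, time in s.
With the tool pointing down it reaches from about 375 to 825 mm from the base axis. Payload 5.5 kg.
Tool frame: the origin (TCP) lies midway between the tips of the shut fingers; the grasp point (between the pads) lies 19 mm behind it; z points along the fingers, y is the line along which they close (so a half turn about z gives the same grasp; the last joint's range is limited). The gripper opens to 85 mm and grips with 20 to 120 N. Pads are 22 mm wide; open, the fingers measure 114 mm over their backs; the gripper's body (76 mm by 85 mm) begins 54 mm behind the grasp point. The pads swing forward as they close: fully open they stand 13 mm farther back than shut.
Start: joints at [69.099, 17.962, -2.699, 69.339, 0, 90], TCP at [214.054, 560.514, 197.499] pointing down, gripper open.
Joint ranges: [-152.73, 152.73], [-39.44, 99.34], [-58.76, 71.6], [-118.89, 123.64], [-81.53, 83.1], [-180, 180]. Speed limits (degrees/s): [136.94, 136.94, 172.46, 180, 180, 180].

### API

Orientations are given as a 3x3 rotation matrix whose columns are the frame's x, y, z axes.
In Python, from station import env gives the robot as it stands.
- The arm moves only by the tool arm_command, never from a script. Its arguments are lists of equal length, an entry for each row: "rotation": the turn, a rotation vector about the tool's x, y, z as a fraction of full scale, a list of three; "xyz": the shift along the tool's x, y, z as a fraction of full scale, a list of three; "gripper": the closure, from -1 (fully open) to 1 (shut). In form: {"rotation": [[rx, ry, rz], ...], "xyz": [[tx, ty, tz], ...], "gripper": [gripper, ...]}. A call has 1 to 20 rows; each row shifts and turns the commanded pose from where the row before left it, along the tool's axes as they then stand; what a row does not reach is not made up. Full scale, the value 1, is 40 cm for a shift and 180 degrees for a turn. A row lasts 1/8 s, in which the tool goes at most 62.5 mm and 10.7 degrees, less where a joint would pass 70% of its speed; a pose out of reach is approached as far as the arm can. A call with a number of a shift or a turn outside -1 to 1 is refused whole. A call with a gripper value outside its range is refused whole. The fingers move at their own pace and stop on an object; "force" is the grip in N (left out, the last holds). Time passes only in rows, so rows that do not move let the fingers close. It gives the time, the measured TCP pose, the force, the opening and the grip force at its end, in the units of the state.
- env.observe(): the state, without advancing time (a new reading comes with each control period).
- env.grab_frame(name): name is "scene" or "top"; returns the picture (400x640x3 uint8, red, green, blue); there is no depth.
- env.calibration(name): a dict with "mtx" (3x3 intrinsics, pixels), "rvec" (rotation vector, rad) and "tvec" (3), from world to camera coordinates, as OpenCV has them. Camera axes: x right, y down, z forward; pixel columns grow to the right and rows downward; lengths in mm; the calibration is good to about 2 mm. A picture is of the moment at which its call begins. calibration takes no time and is no camera call.
- env.finish_job(): hands the job in; it is judged then, once.
The state is a dict: "clock": time; "joint_positions": joint angles; "qvel": joint speeds; "tau": joint torques, N m; "tcp_pos": TCP position; "tcp_rot": TCP orientation; "wrist_force": force on the tool from outside, world axes, zero at the start; "torque": the same for the moment, N m; "grip_width": finger opening in mm; "finger_force": force on a finger pad.
Only numpy, scipy, OpenCV 4.12 (cv2) and the standard library are available. Lean on these libraries where they do the work, as an engineer would, in place of code of your own. Each camera call takes 0.05 s, during which the arm holds its last target. There are 200 camera calls.

### The job

Fill the narrow glass jar with the black cardamom: first open the gate under the funnel a quarter turn (90 degrees), then with it open tip the pods out of the scoops through the wide funnel until every pod is down in the jar. Pick up any that go astray, and finish by closing the gate again and leaving every scoop standing level on the counter. Do not disturb the lid, bowl, tin and ladle.

Things in the scene. Friction and masses are not known exactly. Their poses are not given: they have to be found in the camera images.
- stand: Fixed jar-filling stand, about 190 mm tall. Origin on the counter under the common vertical axis of jar, gate hole and funnel; z up, its y axis points to the side where the gate lever is pivoted. Base plate 170 x 185 x 12 mm (stand y -100 to +85 mm); two thin posts (r 5 mm) at stand x +-62 mm, y -85 mm, up to z 180 mm. It stands firmly and cannot be moved.
- funnel_mouth (a point): Centre of the round mouth of the wide aluminium funnel, at rim height 190 mm. Mouth 176 mm across outside (wall 3 mm); the cone narrows at 48 degrees to a throat 62 mm inside diameter between heights 116 and 130 mm. Smooth; pods slide down it by themselves.
- jar_floor (a point): Centre of the inner floor (height 16 mm) of the narrow clear glass jar fixed below the throat: 68 mm inside diameter, 76 mm outside, rim at height 105 mm. All the pods fill it to about 70 mm at most.
- gate (a joint): Angle (rad) of the flat swing gate between funnel and jar. 0 = closed, its 74 mm disc covers the throat; opens counter-clockwise seen from above about the vertical axis at gate_pivot; end stops at 0 and 1.9. 1.57 = a quarter turn: lever over the stand's second dark index bar (the first marks closed). Throat fully free only above 1.25. Stays where left (about 1 N at the pin to move).
- gate_pivot (a point): Pivot of the gate, on its vertical axis, 62 mm from the jar axis along the stand's +y, height 110 mm.
- gate_pin (a point): Point to grip on the gate's upright black round pin: 18 mm diameter, from height 112 to 184 mm; this point on its axis, height 165 mm. The pin stands on the lever's end, 120 mm from gate_pivot; in the stand's frame the lever points 55 degrees from +x towards +y when closed and 145 degrees at a quarter turn. It moves with the gate.
- scoop0: Loose aluminium scoop 130 mm long (x), 76 mm wide (y), 0.13 to 0.25 kg, holding 0 to 3 pods. Origin under its centre, z up. 45 mm high walls (4 mm) at the back (+x) and sides, open at the -x end: pouring lip at x -65, z 13 mm. Black bar grip along x above the pan, x -20 to +65 mm, 16 mm wide (y) and high, its axis at z 90 mm, joined only to the back wall. 
- scoop1: Loose scoop, the same in every way as scoop0. All scoops: the floor (5 mm thick) is level but rises 15 degrees over the last 28 mm to the lip, so pods stay in when it is level and moved smoothly; with the -x end tipped down 40 degrees or more they slide out over the lip. A good grip is across the bar at x +15, z 90 mm (middle of its weight).
- scoop2: Loose scoop, the same in every way as scoop0.
- pod0: Dark brown black-cardamom pod, rounded, 38 mm long (along its y) and 24 mm thick, 12 g; origin at its centre. At the start it lies in one of the scoops; not there in every run (then None).
- pod1: Dark brown black-cardamom pod, rounded, 38 mm long (along its y) and 24 mm thick, 12 g; origin at its centre. At the start it lies in one of the scoops; not there in every run (then None).
- pod2: Dark brown black-cardamom pod, rounded, 38 mm long (along its y) and 24 mm thick, 12 g; origin at its centre. At the start it lies in one of the scoops; not there in every run (then None).
- pod3: Dark brown black-cardamom pod, rounded, 38 mm long (along its y) and 24 mm thick, 12 g; origin at its centre. At the start it lies in one of the scoops; not there in every run (then None).
- pod4: Dark brown black-cardamom pod, rounded, 38 mm long (along its y) and 24 mm thick, 12 g; origin at its centre. At the start it lies in one of the scoops; not there in every run (then None).
- pod5: Dark brown black-cardamom pod, rounded, 38 mm long (along its y) and 24 mm thick, 12 g; origin at its centre. At the start it lies in one of the scoops; not there in every run (then None).
- pod6: Dark brown black-cardamom pod, rounded, 38 mm long (along its y) and 24 mm thick, 12 g; origin at its centre. At the start it lies in one of the scoops; not there in every run (then None).
- pod7: Dark brown black-cardamom pod, rounded, 38 mm long (along its y) and 24 mm thick, 12 g; origin at its centre. At the start it lies in one of the scoops; not there in every run (then None).
- pod8: Dark brown black-cardamom pod, rounded, 38 mm long (along its y) and 24 mm thick, 12 g; origin at its centre. At the start it lies in one of the scoops; not there in every run (then None).
- pot_lid: Bystander: dented aluminium pot lid, 176 mm across, 45 mm high with its knob, lying on the counter; origin under its centre.
- soup_bowl: Bystander: white ceramic soup bowl, 140 mm across, 60 mm high; origin under its centre.
- spice_tin: Bystander: red plastic spice tin with twist cap, 60 mm across, about 100 mm high, upright; origin under its centre.
- ladle: Bystander: steel ladle 330 mm long, lying along its x axis, cup at +x (x 100 to 180 mm, 30 mm high), thin handle to x -150 mm; origin on the counter.

How it is judged (in metres and radians):
On the way, in this order (a step that is already met when the one before it is completed fails the run):
1. the gate stands a quarter turn open (within 0.17 rad) (value of joint gate between 1.4 and 1.74 rad), for 0.3 s.
2. every pod is down in the jar, the gate still a quarter turn open (all of step 1 and horizontal distance between each of pod0, pod1, pod2, pod3, pod4, pod5, pod6, pod7, pod8 and jar_floor below 0.042 m and height (world z) of each of pod0, pod1, pod2, pod3, pod4, pod5, pod6, pod7, pod8 below 0.105 m), for 0.2 s.
At the end, for the whole second after the job is handed in: Every pod present lies inside the jar (within 42 mm of its axis, below its rim), the gate is closed to within 0.12 rad, and all three scoops stand upright (within 0.12 rad) and at rest on the counter, released (horizontal distance between each of pod0, pod1, pod2, pod3, pod4, pod5, pod6, pod7, pod8 and jar_floor below 0.042 m and height (world z) of each of pod0, pod1, pod2, pod3, pod4, pod5, pod6, pod7, pod8 below 0.105 m and angle between each of scoop0, scoop1, scoop2's own z axis and vertical below 0.12 rad and height (world z) of each of scoop0, scoop1, scoop2 below 0.012 m and linear speed of each of scoop0, scoop1, scoop2 below 0.02 m/s and value of joint gate below 0.12 rad); the robot touches nothing.
It fails at once if the pot lid is moved more than 40 mm (distance of pot_lid from where it was at the start of the episode above 0.04 m).
It fails at once if the soup bowl is moved more than 40 mm (distance of soup_bowl from where it was at the start of the episode above 0.04 m).
It fails at once if the spice tin is moved more than 40 mm (distance of spice_tin from where it was at the start of the episode above 0.04 m).
It fails at once if the ladle is moved more than 40 mm (distance of ladle from where it was at the start of the episode above 0.04 m).
Of pod0, pod1, pod2, pod3, pod4, pod5, pod6, pod7, pod8 only 5 to 9 are there at a start; the rules pass over those that are not, and their reading is None.
At some moment in a run one of scoop0, scoop1, scoop2 may be knocked a few centimetres aside while the robot is not near it.
It also fails if it takes over 210 s, if anything falls off the work surface, if the arm or the gripper's body presses on something with over 40 N, if the wrist force passes 120 N, or if a joint passes its speed limit or range.

## Working session

There is one attempt and no reset: what is moved stays moved. The work goes in short steps, Python scripts to look and compute and a tool call to move; the robot and the scene stay as the last step left them, time stands still between calls to the robot, and variables do not carry over. Pictures are saved under pics/ and viewed, at most 14 in all, crops included, and the job is handed in when it is done.

Besides the shell and the picture viewer there is one more tool, called after "Call:" by a JSON object that holds its "fn" and its "kwargs", one argument or row to a line. arm_command: Moves the arm, as the interface text tells. Shift numbers are shares of 40 cm and turn numbers shares of 180 degrees, none past 1 either way. Its arguments: {"type":"object","properties":{"rotation":{"type":"array"},"xyz":{"type":"array"},"gripper":{"type":"array"},"force":{"type":"number"}},"required":["rotation","xyz","gripper"]}

```bash
mkdir -p pics; ls; cat > h.py <<'E'
import numpy as np, cv2
from station import env
def grab(n,f):
    im=env.grab_frame(n)[:,:,::-1].copy(); cv2.imwrite(f'pics/{f}.png',im); return im
def cam(n):
    c=env.calibration(n); R=cv2.Rodrigues(np.array(c['rvec'],float))[0]; return np.array(c['mtx'],float),R,np.array(c['tvec'],float).ravel()
def ray(n,p):
    K,R,t=cam(n); d=R.T@np.linalg.inv(K)@np.array([p[0],p[1],1.]); return -R.T@t,d
def onz(n,p,z):
    o,d=ray(n,p); return o+d*(z-o[2])/d[2]
def proj(n,X):
    K,R,t=cam(n); x=(K@(R@np.atleast_2d(X).T+t[:,None])); return (x[:2]/x[2]).T
def tri(ps,pt):
    A=[];b=[]
    for n,p in(('scene',ps),('top',pt)):
        o,d=ray(n,p); d/=np.linalg.norm(d); M=np.eye(3)-np.outer(d,d); A.append(M);b.append(M@o)
    return np.linalg.lstsq(np.vstack(A),np.hstack(b),rcond=None)[0]
E
python3 - <<'E'
from h import *
np.set_printoptions(precision=1,suppress=True)
for n in('scene','top'): grab(n,n+'0'); print(n,ray(n,(320,200)),cam(n)[0])
s=env.observe();print(s['tcp_rot'],s['tcp_pos'],s['clock'])
E
```

```text
pics
scene (array([1354.1, -557.4,  771.9]), array([-0.7,  0.5, -0.6])) [[444.    0.  319.7]
 [  0.  444.  196.6]
 [  0.    0.    1. ]]
top (array([ 468.7,  -43.1, 1224.5]), array([ 0.1, -0. , -1. ])) [[419.1   0.  319.3]
 [  0.  419.1 199. ]
 [  0.    0.    1. ]]
[[-0.9  0.4 -0. ]
 [ 0.4  0.9 -0. ]
 [ 0.  -0.  -1. ]] [213.8 560.  196.7] 0.1
```

View pics/scene0.png

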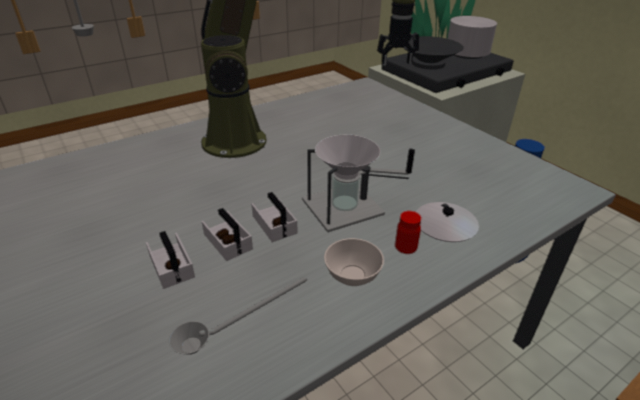

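View pics/top0.png

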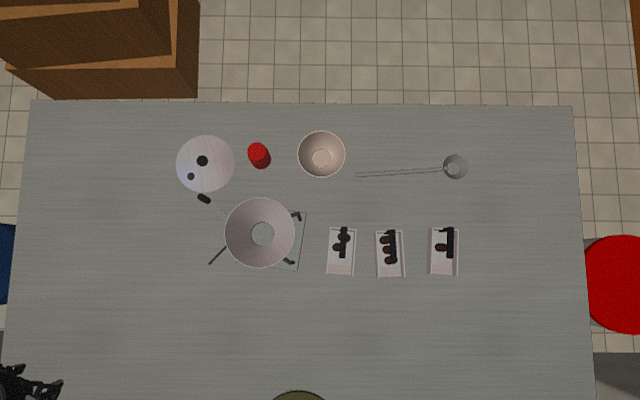

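The scene view shows the stand at about (345,190) with the gate pin at (410,160), and three scoops with pods at (168,262), (228,235) and (275,217). In the top view the funnel is at (260,233), the pin at (204,198), the second index bar near (217,256), and the scoops at (341,250), (389,253) and (444,251). I'll enlarge both for measuring.

```bash
python3 - <<'E'
from h import *
a=cv2.imread('pics/top0.png')[175:290,165:475]; b=cv2.imread('pics/scene0.png')[130:290,140:430]
a=cv2.convertScaleAbs(cv2.resize(a,None,fx=2.55,fy=2.55,interpolation=3),alpha=1.6); b=cv2.convertScaleAbs(cv2.resize(b[:110],None,fx=2.7,fy=2.7,interpolation=3),alpha=1.6)
w=max(a.shape[1],b.shape[1]); f=lambda i:cv2.copyMakeBorder(i,0,0,0,w-i.shape[1],0)
cv2.imwrite('pics/z0.png',np.vstack([f(a),f(b)])[:600])
for n in('top','scene'):
    im=cv2.imread(f'pics/{n}0.png'); m=(im.max(2)<62).astype('uint8')
    x0,x1,y0,y1=(165,475,110,290) if n=='top' else (140,430,130,290)
    k=np.zeros_like(m);k[y0:y1,x0:x1]=m[y0:y1,x0:x1]
    N,l,s,c=cv2.connectedComponentsWithStats(k)
    for i in range(1,N):
        if s[i,4]>12: print(n,c[i].round(1),s[i],im[l==i].mean(0).round(), [np.round(v,1) for v in cv2.minAreaRect(np.argwhere(l==i)[:,::-1].astype('float32'))])
E
```

```text
top [201.8 160.4] [197 156  11  10  85] [29. 30. 32.] [array([202. , 160.5]), array([ 9., 10.]), np.float64(90.0)]
top [190.5 175.8] [188 173   6   7  31] [45. 47. 48.] [array([190.5, 176. ]), array([6., 5.]), np.float64(90.0)]
top [203.7 198.3] [198 194  13  10  79] [29. 30. 30.] [array([203.8, 198.4]), array([13.4,  6.3]), np.float64(26.6)]
top [296.6 215.2] [291 212  11   9  43] [42. 43. 45.] [array([296.8, 215. ]), array([11.2,  6.4]), np.float64(29.7)]
top [341.7 241.9] [333 227  17  31 260] [28. 31. 36.] [array([341.1, 241.5]), array([13.8, 30.5]), np.float64(15.5)]
top [447.1 242.3] [435 227  19  31 305] [20. 22. 27.] [array([444., 242.]), array([30., 18.]), np.float64(90.0)]
top [389.5 246.4] [380 230  17  34 357] [24. 27. 34.] [array([387.9, 246.7]), array([33.2, 14.9]), np.float64(85.2)]
top [217.4 254.8] [209 247  17  17  33] [47. 49. 49.] [array([217., 255.]), array([ 1.4, 22.6]), np.float64(45.0)]
top [288.6 260.9] [284 258  11   6  34] [41. 42. 43.] [array([288.6, 261. ]), array([10.8,  3.4]), np.float64(23.2)]
scene [231.9 141.9] [ 202  130   64   28 1317] [24. 38. 39.] [array([233.5, 143.5]), array([63., 27.]), np.float64(0.0)]
scene [409.8 160.9] [406 149   9  25 144] [21. 21. 21.] [array([409.8, 161. ]), array([ 5.8, 24.7]), np.float64(8.1)]
scene [309.2 173. ] [308 150   6  50 158] [40. 40. 41.] [array([310.5, 174.5]), array([49.,  5.]), np.float64(90.0)]
scene [351.3 181.9] [327 165  81  59 610] [41. 41. 42.] [array([354.8, 179.4]), array([49.7, 91.8]), np.float64(60.0)]
scene [279.1 213.6] [268 192  19  46 337] [22. 22. 25.] [array([278.8, 214.3]), array([46.6, 15. ]), np.float64(79.5)]
scene [229.8 231.2] [216 208  26  47 483] [18. 19. 24.] [array([228.9, 232. ]), array([47.4, 22.8]), np.float64(48.0)]
scene [170.8 256.3] [160 231  22  52 390] [21. 20. 23.] [array([171. , 256.5]), array([52.7, 13.9]), np.float64(79.0)]
```

View pics/z0.png

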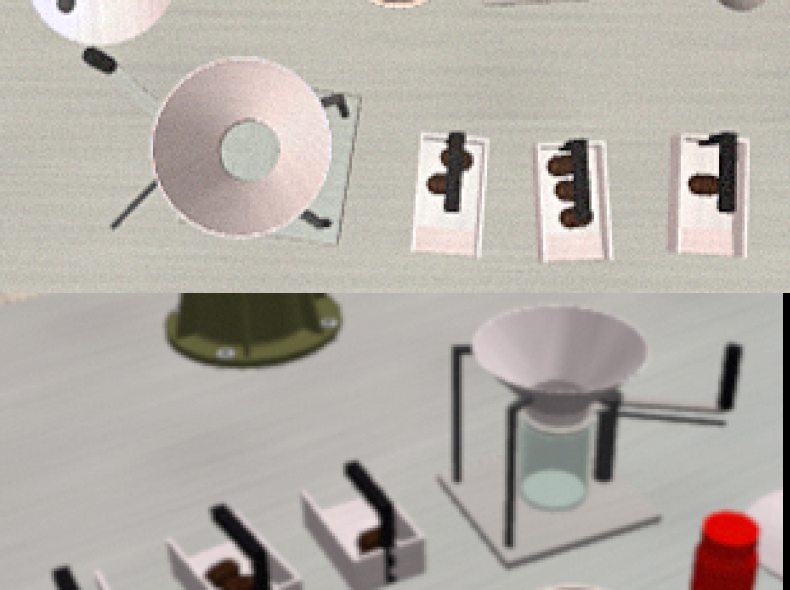

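```bash
cat > m.py <<'E'
from h import *
np.set_printoptions(precision=1,suppress=True)
def bars(im,n,x0,x1,y0,y1):
    g=cv2.GaussianBlur(im,(3,3),0).astype(int); mx=g.max(2); m=((mx<60)&(g[:,:,2]-g[:,:,0]<9)).astype('uint8'); k=np.zeros_like(m);k[y0:y1,x0:x1]=m[y0:y1,x0:x1]
    N,l,s,c=cv2.connectedComponentsWithStats(k); out=[]
    for i in range(1,N):
        if s[i,4]>35:
            r=cv2.minAreaRect(np.argwhere(l==i)[:,::-1].astype('float32')); out.append((c[i],s[i],cv2.boxPoints(r)))
    return out
E
python3 - <<'E'
from m import *
im=cv2.imread('pics/top0.png'); g=cv2.GaussianBlur(im,(3,3),0).astype(int)
m=((g[:,:,2]-g[:,:,1]>4)&(g.max(2)>90)).astype('uint8'); k=np.zeros_like(m);k[185:280,210:305]=m[185:280,210:305]
k=cv2.morphologyEx(k,cv2.MORPH_OPEN,np.ones((3,3),np.uint8))
c=max(cv2.findContours(k,0,1)[0],key=cv2.contourArea); e=cv2.fitEllipse(cv2.convexHull(c)); print('funnel',e)
C=onz('top',e[0],190);print(C, 'diam',np.array(e[1])/419.1*(1224.5-190))
t=[b for b in bars(im,'top',165,475,180,290)]
sc=cv2.imread('pics/scene0.png'); s=bars(sc,'scene',140,430,145,290)
for n,q in(('top',t),('scene',s)):
    for b in q: print(n,b[0],b[1],b[2].ravel())
# pin: scene top / bottom of pin vs top blob ends
b=np.array([409.8,161]); 
P=tri((411.3,151.),(201.5,197)); print('pintop',P, onz('top',(201.5,197),184))
print(proj('scene',P),proj('top',P))
E
```

```text
funnel ((258.7764892578125, 232.33242797851562), (70.15625762939453, 71.7417984008789), 25.5212345123291)
[537.3  94.9 190. ] diam [173.2 177.1]
top [203.5 198.2] [198 194  13  10  74] [196.6 197.8 199.2 192.6 210.8 198.4 208.2 203.6]
top [342.7 241.6] [339 227   8  31 164] [338.7 256.9 340.2 226.8 346.7 227.1 345.2 257.3]
top [449.1 240.6] [440 227  14  31 214] [440. 227. 453. 227. 453. 257. 440. 257.]
top [391.9 244.4] [385 230  12  31 193] [384.8 230.2 394.  229.6 396.1 260.  387.  260.6]
scene [409.8 161. ] [406 149   9  25 138] [405.3 172.8 408.8 148.5 414.4 149.3 410.9 173.6]
scene [308.8 171. ] [308 150   6  49 114] [308. 150. 313. 150. 313. 198. 308. 198.]
scene [348.6 182.5] [327 166  43  58 505] [326.9 223.  328.2 165.1 369.2 166.1 367.9 223.9]
scene [279.7 212.3] [268 193  19  45 276] [266.8 193.8 278.1 189.7 293.7 233.2 282.5 237.3]
scene [232.3 228.6] [218 209  24  45 312] [217.1 209.9 228.3 204.7 248.9 249.4 237.7 254.5]
scene [170.9 255.2] [160 232  22  51 337] [158.9 232.7 166.8 230.  184.  280.  176.  282.7]
pintop [627.  244.8 178.8] [624.8 241.5 184. ]
[[410.4 151.2]] [[200.8 196.4]]
```

```bash
cat >> m.py <<'E'
def scoop(im,x0,x1,y0,y1,z=90,dbg=0):
    g=cv2.GaussianBlur(im,(3,3),0).astype(int); m=((g.max(2)<60)&(g[:,:,2]-g[:,:,0]<9)).astype('uint8'); k=np.zeros_like(m);k[y0:y1,x0:x1]=m[y0:y1,x0:x1]
    N,l,s,c=cv2.connectedComponentsWithStats(k); i=1+np.argmax(s[1:,4]); p=np.argwhere(l==i)
    r0,r1=p[:,0].min(),p[:,0].max(); rows=np.arange(r0+7,r1-1)
    cs=[np.median(p[p[:,0]==r,1]) for r in rows]; f=np.polyfit(rows,cs,1)
    a=onz('top',(np.polyval(f,r1+.5),r1+.5),z); b=onz('top',(np.polyval(f,r0-.5),r0-.5),z)
    d=(b-a)[:2]; L=np.linalg.norm(d); d/=L; o=(a+b)[:2]/2-22.5*d
    return o,np.degrees(np.arctan2(d[1],d[0])),L,a,b
E
python3 - <<'E'
from m import *
im=cv2.imread('pics/top0.png')
for x0,x1 in((328,360),(372,410),(425,462)):
    o,y,L,a,b=scoop(im,x0,x1,222,280); print('scoop o',o,'yaw',y,'L',L,'a',a,'b',b)
Z=lambda x,y:(x/2.55+165,y/2.55+175)
C=np.array([537.3,94.9])
for nm,p,q,z in(('edge',Z(337,245),Z(360,97),12),('bar',Z(112,228),Z(155,183),107)):
    A,B=onz('top',p,z),onz('top',q,z);d=(B-A)[:2];print(nm,A,B,np.degrees(np.arctan2(d[1],d[0])))
print('posts',onz('top',Z(337,100),180),onz('top',Z(322,224),180))
for yaw in(-7.6,-8.6):
  c,s=np.cos(np.radians(yaw)),np.sin(np.radians(yaw));R=np.array([[c,-s],[s,c]])
  w=lambda x,y,z:np.r_[C+R@[x,y],z]
  pts=np.array([w(68.8,160.3,184),w(68.8,160.3,112),w(62,-85,180),w(-62,-85,180),w(85,-100,12),w(-85,-100,12),w(-98.3,130.8,110),w(0,0,190)])
  print(yaw,pts[[0,6],:2],'\n',proj('top',pts),'\n',proj('scene',pts))
# bar free ends in two views
s=cv2.imread('pics/scene0.png')
for n,ps,x in((1,(271.5,195.),(328,360)),(2,(222,209.5),(372,410)),(3,(163,233.5),(425,462))):
    a=scoop(im,*x,222,280)[3]; print('free end',tri(ps,proj('top',a)[0]),proj('scene',a))
E
```

```text
scoop o [ 497.7 -116.7] yaw -4.619760688040684 L 83.60211908178077 a [ 478.5 -115.1   90. ] b [ 561.8 -121.9   90. ]
scoop o [ 490.8 -252.9] yaw 2.674269428793405 L 83.26520415597602 a [ 471.6 -253.8   90. ] b [ 554.8 -250.    90. ]
scoop o [ 500.2 -406.8] yaw -3.5274731078920776 L 83.71291431958466 a [ 480.9 -405.6   90. ] b [ 564.4 -410.7   90. ]
edge [439.8   6.2  12. ] [606.4 -17.4  12. ] -8.054782293779368
bar [457.5 234.3 107. ] [503.9 192.  107. ] -42.332707185343466
posts [584.2   1.6 180. ] [463.6  14.1 180. ]
-7.6 [[626.7 244.7]
 [457.2 237.6]] 
 [[200.2 196.2]
 [207.5 200.4]
 [296.8 212.9]
 [289.4 262.4]
 [305.5 212.4]
 [296.9 271.1]
 [207.4 264.5]
 [258.8 232.3]] 
 [[410.6 149.5]
 [407.3 172. ]
 [329.1 170.5]
 [307.9 148.7]
 [326.8 229.1]
 [300.3 196.2]
 [366.7 148.6]
 [346.5 148.9]]
-8.6 [[629.3 243.1]
 [459.7 238.9]] 
 [[200.9 195.2]
 [208.1 199.4]
 [297.2 213.5]
 [288.8 263. ]
 [305.9 213. ]
 [296.2 271.6]
 [206.9 263.6]
 [258.8 232.3]] 
 [[410.8 150. ]
 [407.5 172.6]
 [328.5 170.3]
 [308.  148.4]
 [326.  228.9]
 [300.5 195.8]
 [367.6 148.8]
 [346.5 148.9]]
free end [ 480.2 -112.3   86.5] [[268.9 194. ]]
free end [ 472.9 -250.9   91.3] [[219.6 210. ]]
free end [ 481.5 -404.1   89.6] [[161.5 233.4]]
```

Call:
{"fn": "arm_command", "kwargs": {
  "rotation": [
    [0, 0, -0.0387],
    [0, 0, -0.0387],
    [0, 0, -0.0387],
    [0, 0, 0],
    [0, 0, 0],
    [0, 0, 0],
    [0, 0, 0],
    [0, 0, 0],
    [0, 0, 0],
    [0, 0, 0],
    [0, 0, 0],
    [0, 0, 0],
    [0, 0, 0],
    [0, 0, 0],
    [0, 0, 0],
    [0, 0, 0]
  ],
  "xyz": [
    [0, 0, -0.03],
    [0, 0, -0.03],
    [0, 0, -0.03],
    [-0.0859, -0.0659, 0],
    [-0.0859, -0.0659, 0],
    [-0.0859, -0.0659, 0],
    [-0.0859, -0.0659, 0],
    [-0.0859, -0.0659, 0],
    [-0.0859, -0.0659, 0],
    [-0.0859, -0.0659, 0],
    [-0.0859, -0.0659, 0],
    [-0.0859, -0.0659, 0],
    [-0.0859, -0.0659, 0],
    [-0.0859, -0.0659, 0],
    [-0.0859, -0.0659, 0],
    [0, 0, 0]
  ],
  "gripper": [-1, -1, -1, -1, -1, -1, -1, -1, -1, -1, -1, -1, -1, -1, -1, -1]
}}

```text
clock: 2.1
tcp_pos: [628.0, 241.8, 232.2]
tcp_rot: [[-1.0, 0.004, -0.001], [0.004, 1.0, -0.001], [0.001, -0.001, -1.0]]
wrist_force: [-1.1, 0.4, -0.4]
grip_width: 85.2
finger_force: 0.0
```

Call:
{"fn": "arm_command", "kwargs": {
  "rotation": [
    [0, 0, 0],
    [0, 0, 0],
    [0, 0, 0],
    [0, 0, 0],
    [0, 0, 0],
    [0, 0, 0],
    [0, 0, 0],
    [0, 0, 0],
    [0, 0, 0],
    [0, 0, 0],
    [0, 0, 0]
  ],
  "xyz": [
    [0.005, 0.004, 0.054],
    [0, 0, 0.054],
    [0, 0, 0.054],
    [0, 0, 0.054],
    [0, 0, 0],
    [0, 0, 0],
    [0, 0, 0],
    [0, 0, 0],
    [0, 0, 0],
    [0, 0, 0],
    [0, 0, 0]
  ],
  "gripper": [-1, -1, -1, -1, -1, 1, 1, 1, 1, 1, 1],
  "force": 25
}}

```text
clock: 3.48
tcp_pos: [625.0, 246.3, 147.8]
tcp_rot: [[-1.0, -0.0, 0.001], [-0.0, 1.0, 0.001], [-0.001, 0.001, -1.0]]
wrist_force: [0.4, 2.6, 3.3]
grip_width: 14.9
finger_force: 24.5
```

```bash
python3 - <<'E'
from h import *
a=grab('scene','s1')[90:230,320:470]; b=grab('top','t1')[150:290,150:300]
r=lambda i:cv2.convertScaleAbs(cv2.resize(i,(400,373),interpolation=3),alpha=1.6)
cv2.imwrite('pics/z1.png',np.hstack([r(a),r(b)]))
E
```

```text
(no output)
```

View pics/z1.png

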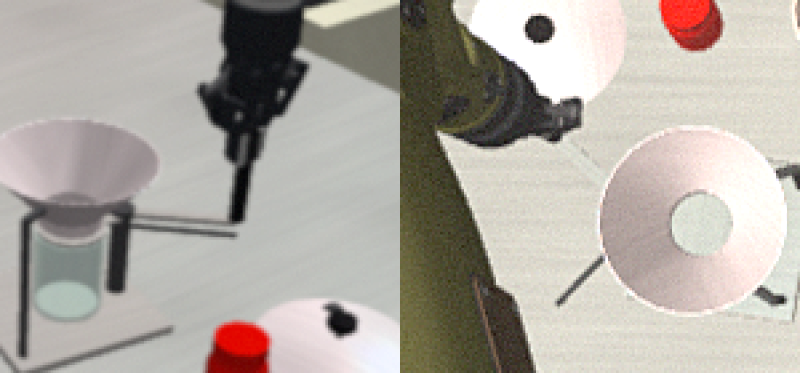

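Call:
{"fn": "arm_command", "kwargs": {
  "rotation": [
    [0, 0, 0],
    [0, 0, 0],
    [0, 0, 0],
    [0, 0, 0],
    [0, 0, 0],
    [0, 0, 0],
    [0, 0, 0],
    [0, 0, 0],
    [0, 0, 0],
    [0, 0, 0],
    [0, 0, 0],
    [0, 0, 0]
  ],
  "xyz": [
    [0.0375, 0.033, 0],
    [0.0415, 0.0222, 0],
    [0.0442, 0.0155, 0],
    [0.0465, 0.0082, 0],
    [0.047, 0.001, 0],
    [0.0468, -0.0065, 0],
    [0.045, -0.0135, 0],
    [0.0422, -0.0205, 0],
    [0.0388, -0.0268, 0],
    [0.034, -0.0328, 0],
    [0, 0, 0],
    [0, 0, 0]
  ],
  "gripper": [1, 1, 1, 1, 1, 1, 1, 1, 1, 1, 1, 1]
}}

```text
clock: 5.08
tcp_pos: [450.7, 240.1, 147.1]
tcp_rot: [[-1.0, -0.002, -0.006], [-0.002, 1.0, 0.005], [0.006, 0.005, -1.0]]
wrist_force: [-9.3, 9.4, 8.8]
grip_width: 12.6
finger_force: 26.1
```

Call:
{"fn": "arm_command", "kwargs": {
  "rotation": [
    [0, 0, 0],
    [0, 0, 0],
    [0, 0, 0],
    [0, 0, 0],
    [0, 0, 0],
    [0, 0, 0],
    [0, 0, 0],
    [0, 0, 0],
    [0, 0, 0],
    [0, 0, 0],
    [0, 0, 0],
    [0, 0, 0]
  ],
  "xyz": [
    [0, 0, 0],
    [0, 0, 0],
    [0, 0, 0],
    [0, 0, 0],
    [0, 0, 0],
    [0, 0, -0.06],
    [0, 0, -0.08],
    [0, 0, -0.08],
    [0, -0.1, -0.08],
    [0, -0.12, 0],
    [0, -0.12, 0],
    [0, -0.12, 0]
  ],
  "gripper": [-1, -1, -1, -1, -1, -1, -1, -1, -1, -1, -1, -1]
}}

```text
clock: 6.58
tcp_pos: [454.9, 52.2, 267.3]
tcp_rot: [[-1.0, -0.0, 0.001], [-0.0, 1.0, -0.0], [-0.001, -0.0, -1.0]]
wrist_force: [1.1, 0.3, 0.5]
grip_width: 85.2
finger_force: 0.0
```

```bash
python3 - <<'E'
from h import *
a=grab('scene','s2')[90:290,140:440]; b=grab('top','t2')[170:290,165:475]
r=lambda i:cv2.convertScaleAbs(cv2.resize(i,(780,int(780*i.shape[0]/i.shape[1])),interpolation=3),alpha=1.6)
cv2.imwrite('pics/z2.png',np.vstack([r(b),r(a[:110])]))
E
```

```text
(no output)
```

View pics/z2.png

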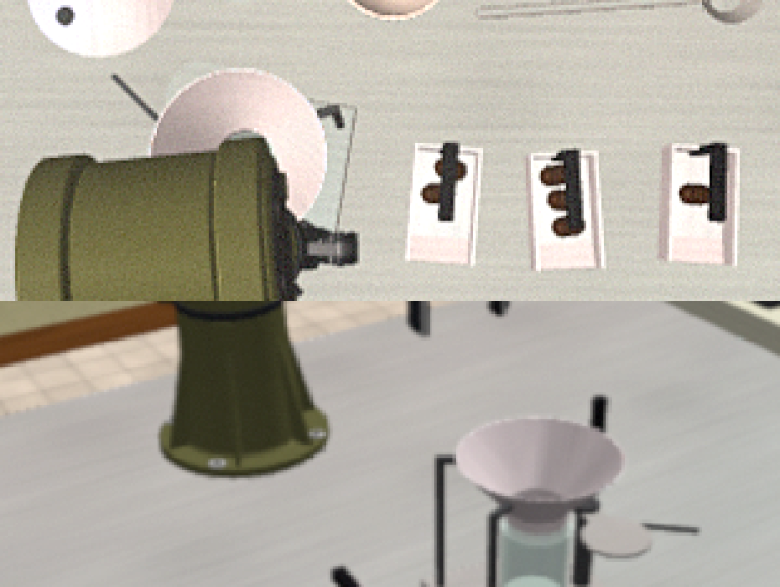

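Call:
{"fn": "arm_command", "kwargs": {
  "rotation": [
    [0, 0, 0],
    [0, 0, 0],
    [0, 0, 0],
    [0, 0, 0],
    [0, 0, 0],
    [0, 0, 0],
    [0, 0, 0.0257],
    [0, 0, 0]
  ],
  "xyz": [
    [-0.0241, -0.0709, 0],
    [-0.0241, -0.0709, 0],
    [-0.0241, -0.0709, 0],
    [-0.0241, -0.0709, 0],
    [-0.0241, -0.0709, 0],
    [-0.0241, -0.0709, 0],
    [0, 0, 0],
    [0, 0, 0]
  ],
  "gripper": [-1, -1, -1, -1, -1, -1, -1, -1]
}}

```text
clock: 7.68
tcp_pos: [513.0, -116.2, 266.8]
tcp_rot: [[-0.997, 0.08, -0.0], [0.08, 0.997, 0.0], [0.0, 0.0, -1.0]]
wrist_force: [-0.7, 0.5, -0.8]
grip_width: 85.1
finger_force: 0.0
```

```bash
python3 - <<'E'
from m import *
im=grab('top','t3'); sc=grab('scene','s3')
for n,i,w in(('top',im,(180,240,235,300)),('scene',sc,(350,395,105,175))):
    for b in bars(i,n,*w): print(n,b[0],b[1],b[2].ravel())
C=np.array([537.3,94.9])
for yaw in(-6.5,-8):
  for th in(1.4,1.57,1.74):
    a=np.radians(55+yaw)+th; y=np.radians(yaw); pv=C+62*np.array([-np.sin(y),np.cos(y)]); p=pv+120*np.array([np.cos(a),np.sin(a)])
    print(yaw,th,p,proj('top',np.r_[p,184]),proj('top',np.r_[p,112]),proj('scene',np.r_[p,184]),proj('scene',np.r_[p,150]))
E
```

```text
top [203. 263.] [197 260  13   7  66] [196.6 261.1 208.6 259.3 209.4 264.8 197.4 266.5]
scene [370.  132.6] [368 127   5  13  59] [368. 127. 372. 127. 372. 139. 368. 139.]
scene [360.  169.7] [350 166  20   9  79] [349.2 169.2 368.5 165.3 370.  172.8 350.7 176.7]
-6.5 1.4 [469.3 250.1] [[194.8 259.7]] [[202.6 259.8]] [[374.5 127. ]] [[373.5 137.3]]
-6.5 1.57 [454.5 236.1] [[200.3 265.9]] [[207.7 265.6]] [[367.6 126.3]] [[366.8 136.6]]
-6.5 1.74 [442.3 219.7] [[206.7 271. ]] [[213.8 270.3]] [[360.7 126.1]] [[359.9 136.4]]
-8 1.4 [473.4 251.9] [[194.2 258. ]] [[202.  258.2]] [[375.8 127.4]] [[374.9 137.7]]
-8 1.57 [458.2 238.2] [[199.5 264.3]] [[206.9 264.1]] [[368.9 126.6]] [[368.1 136.9]]
-8 1.74 [445.6 222.2] [[205.8 269.6]] [[212.9 269. ]] [[362.  126.4]] [[361.3 136.7]]
```

Call:
{"fn": "arm_command", "kwargs": {
  "rotation": [
    [0, 0, 0],
    [0, 0, 0],
    [0, 0, 0],
    [0, 0, 0],
    [0, 0, 0],
    [0, 0, 0],
    [0, 0, 0],
    [0, 0, 0],
    [0, 0, 0],
    [0, 0, 0],
    [0, 0, 0],
    [0, 0, 0],
    [0, 0, 0],
    [0, 0, 0],
    [0, 0, 0]
  ],
  "xyz": [
    [0, -0.004, 0.0612],
    [0, 0, 0.0612],
    [0, 0, 0.0612],
    [0, 0, 0.0612],
    [0, 0, 0.0612],
    [0, 0, 0.0612],
    [0, 0, 0.0612],
    [0, 0, 0.0612],
    [0, 0, 0],
    [0, 0, 0],
    [0, 0, 0],
    [0, 0, 0],
    [0, 0, 0],
    [0, 0, 0],
    [0, 0, 0]
  ],
  "gripper": [-1, -1, -1, -1, -1, -1, -1, -1, -1, 1, 1, 1, 1, 1, 1],
  "force": 60
}}

```text
clock: 9.65
tcp_pos: [512.6, -118.1, 71.3]
tcp_rot: [[-0.997, 0.081, 0.0], [0.081, 0.997, 0.0], [-0.0, 0.0, -1.0]]
wrist_force: [-0.3, 0.3, -0.4]
grip_width: -0.8
finger_force: 0.0
```

```bash
python3 - <<'E'
from h import *
a=grab('scene','s4')[150:290,140:340]; b=grab('top','t4')[190:290,300:475]
r=lambda i:cv2.convertScaleAbs(cv2.resize(i,(500,int(500*i.shape[0]/i.shape[1])),interpolation=3),alpha=1.6)
cv2.imwrite('pics/z4.png',np.vstack([r(b),r(a)])[:600])
E
```

```text
(no output)
```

View pics/z4.png

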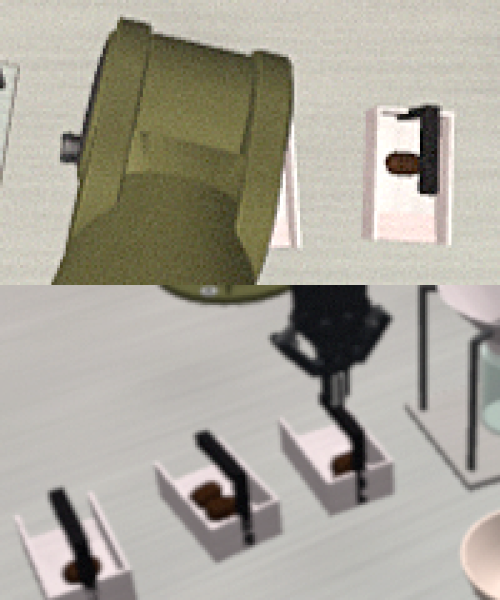

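```bash
python3 - <<'E'
from m import *
t=np.array([512.6,-118.1,71.3])
for z in(71,90,100,110,130): print(z,proj('scene',np.r_[t[:2],z]))
print(proj('scene',[478.5,-115.1,90]),proj('scene',[561.8,-121.9,90]))
cv2.imwrite('pics/z5.png',cv2.convertScaleAbs(cv2.resize(cv2.imread('pics/s4.png')[150:260,230:330],(727,800)[:2] and (545,600),interpolation=3),alpha=2.2))
E
```

```text
71 [[274.6 206.4]]
90 [[274.3 200.5]]
100 [[274.1 197.4]]
110 [[273.9 194.3]]
130 [[273.5 187.9]]
[[268.9 194. ]] [[282.6 210.5]]
```

View pics/z5.png

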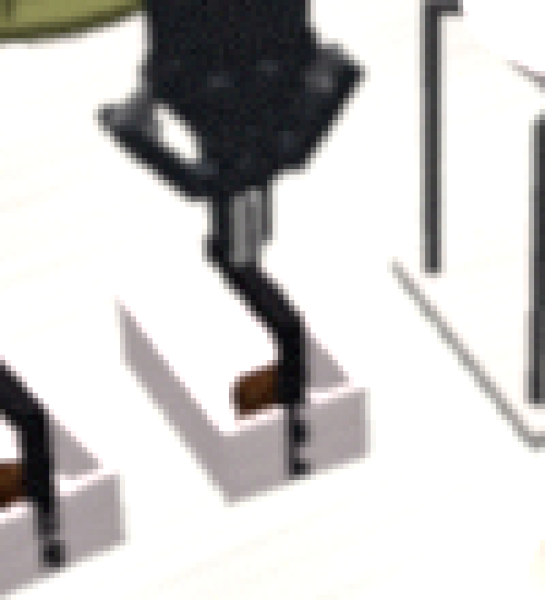

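```bash
python3 - <<'E'
from m import *
t=np.array([513,-116.2,266.8]); 
pts=[[513+dx,-116.2+dy,z] for z in(267,280,300) for dx,dy in((0,0),(3.4,42.5),(-3.4,-42.5))]
q=proj('scene',pts);print(q)
s=cv2.imread('pics/s3.png'); x0,y0=220,60; c=cv2.convertScaleAbs(cv2.resize(s[y0:y0+130,x0:x0+130],(600,600),interpolation=3),alpha=2)
for p,col in zip(q,[(0,0,255)]*3+[(0,255,0)]*3+[(255,0,0)]*3): cv2.circle(c,tuple(int(v) for v in (p-[x0,y0]+.5)*600/130),3,col,-1)
cv2.imwrite('pics/z6.png',c)
E
```

```text
[[271.4 140.3]
 [287.4 136.3]
 [254.8 144.5]
 [271.1 135.4]
 [287.2 131.5]
 [254.4 139.5]
 [270.6 127.8]
 [286.9 123.9]
 [253.8 131.8]]
```

View pics/z6.png

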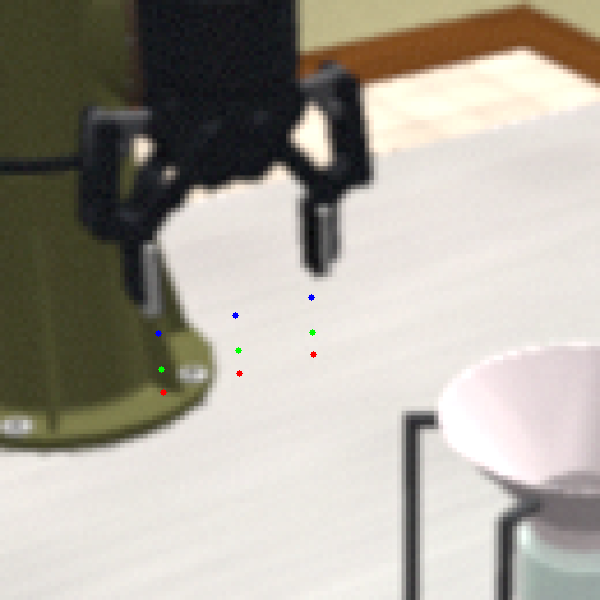

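The fingertips really stand about 30 mm higher than reported: in the pictures they project at about z 311 where 280 was expected, and they closed just above the bar. I'll open, go down 31 mm and grip again.

Call:
{"fn": "arm_command", "kwargs": {
  "rotation": [
    [0, 0, 0],
    [0, 0, 0],
    [0, 0, 0],
    [0, 0, 0],
    [0, 0, 0],
    [0, 0, 0],
    [0, 0, 0],
    [0, 0, 0],
    [0, 0, 0],
    [0, 0, 0],
    [0, 0, 0],
    [0, 0, 0],
    [0, 0, 0],
    [0, 0, 0]
  ],
  "xyz": [
    [0, 0, 0],
    [0, 0, 0],
    [0, 0, 0],
    [0, 0, 0],
    [0, 0, 0.025],
    [0, 0, 0.025],
    [0, 0, 0.025],
    [0, 0, 0],
    [0, 0, 0],
    [0, 0, 0],
    [0, 0, 0],
    [0, 0, 0],
    [0, 0, 0],
    [0, 0, 0]
  ],
  "gripper": [-1, -1, -1, -1, -1, -1, -1, -1, 1, 1, 1, 1, 1, 1],
  "force": 60
}}

```text
clock: 11.5
tcp_pos: [512.8, -118.0, 41.4]
tcp_rot: [[-0.997, 0.081, 0.0], [0.081, 0.997, 0.0], [-0.0, 0.0, -1.0]]
wrist_force: [-0.3, 1.5, 2.1]
grip_width: 14.7
finger_force: 62.7
```

Call:
{"fn": "arm_command", "kwargs": {
  "rotation": [
    [0, 0, 0],
    [0, 0, 0],
    [0, 0, 0],
    [0, 0, 0],
    [0, 0, 0],
    [0, 0, 0],
    [0, 0, 0],
    [0, 0, 0],
    [0, 0, 0],
    [0, 0, 0],
    [0, 0, 0],
    [0, 0, -0.0128],
    [0, 0, -0.0129],
    [0, 0, 0]
  ],
  "xyz": [
    [0, 0, -0.02],
    [0, 0, -0.04],
    [0, 0, -0.06],
    [0, 0, -0.06],
    [0, 0, -0.06],
    [0, 0, -0.06],
    [0, 0, -0.06],
    [0, 0, -0.06],
    [0, 0, -0.05],
    [0, 0, -0.035],
    [0, 0, -0.02],
    [0, 0, 0],
    [0, 0, 0],
    [0, 0, 0]
  ],
  "gripper": [1, 1, 1, 1, 1, 1, 1, 1, 1, 1, 1, 1, 1, 1]
}}

```text
clock: 13.25
tcp_pos: [512.3, -118.0, 250.9]
tcp_rot: [[-1.0, 0.0, -0.001], [0.0, 1.0, 0.0], [0.001, 0.0, -1.0]]
wrist_force: [-0.7, -0.3, -2.6]
grip_width: 14.5
finger_force: 62.2
```

Call:
{"fn": "arm_command", "kwargs": {
  "rotation": [
    [0, 0, 0],
    [0, 0, 0],
    [0, 0, 0],
    [0, 0, 0],
    [0, 0, 0],
    [0, 0, 0],
    [0, 0, 0],
    [0, 0, 0],
    [0, 0, 0],
    [0, 0, 0],
    [0, 0, 0],
    [0, 0, 0],
    [0, 0, 0],
    [0, 0, 0]
  ],
  "xyz": [
    [-0.0126, 0.0233, 0],
    [-0.0189, 0.0349, 0],
    [-0.0252, 0.0465, 0],
    [-0.0252, 0.0465, 0],
    [-0.0252, 0.0465, 0],
    [-0.0252, 0.0465, 0],
    [-0.0252, 0.0465, 0],
    [-0.0252, 0.0465, 0],
    [-0.0252, 0.0465, 0],
    [-0.0252, 0.0465, 0],
    [-0.0252, 0.0465, 0],
    [-0.0189, 0.0349, 0],
    [-0.0126, 0.0233, 0],
    [0, 0, 0]
  ],
  "gripper": [1, 1, 1, 1, 1, 1, 1, 1, 1, 1, 1, 1, 1, 1]
}}

```text
clock: 15.0
tcp_pos: [628.8, 96.4, 251.1]
tcp_rot: [[-1.0, -0.001, -0.0], [-0.001, 1.0, -0.0], [0.0, -0.0, -1.0]]
wrist_force: [0.4, -0.3, -2.8]
grip_width: 14.7
finger_force: 62.3
```

```bash
python3 - <<'E'
from h import *
a=grab('scene','s7')[70:240,270:470]; b=grab('top','t7')[150:290,180:345]
r=lambda i:cv2.convertScaleAbs(cv2.resize(i,(400,340),interpolation=3),alpha=1.6)
cv2.imwrite('pics/z7.png',np.hstack([r(a),r(b)]))
E
```

```text
(no output)
```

View pics/z7.png

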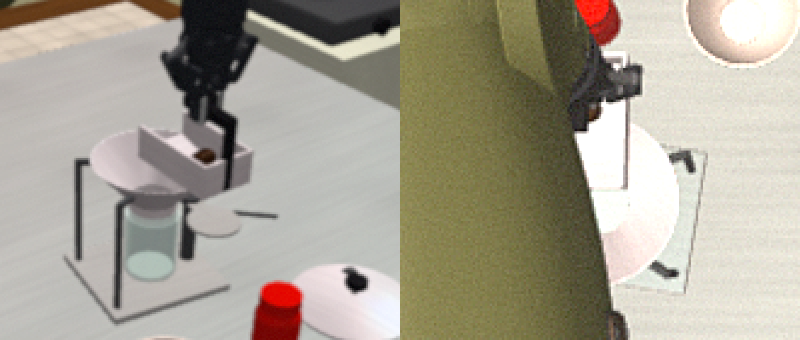

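Call:
{"fn": "arm_command", "kwargs": {
  "rotation": [
    [0, 0, 0],
    [0, 0, 0],
    [0, -0.0278, 0],
    [0, -0.0278, 0],
    [0, -0.0278, 0],
    [0, -0.0278, 0],
    [0, -0.0278, 0],
    [0, -0.0278, 0],
    [0, -0.0278, 0],
    [0, -0.0278, 0],
    [0, -0.0278, 0],
    [0, -0.0278, 0],
    [0, 0, 0],
    [0, 0, 0],
    [0, 0, 0],
    [0, 0, 0]
  ],
  "xyz": [
    [0, 0, 0.02],
    [0, 0, 0.015],
    [0.0099, 0, -0.017],
    [0.0099, 0, -0.017],
    [0.0099, 0, -0.017],
    [0.0099, 0, -0.017],
    [0.0099, 0, -0.017],
    [0.0099, 0, -0.017],
    [0.0099, 0, -0.017],
    [0.0099, 0, -0.017],
    [0.0099, 0, -0.017],
    [0.0099, 0, -0.017],
    [0, 0, 0],
    [0, 0, 0],
    [0, 0, 0],
    [0, 0, 0]
  ],
  "gripper": [1, 1, 1, 1, 1, 1, 1, 1, 1, 1, 1, 1, 1, 1, 1, 1]
}}

```text
clock: 17.1
tcp_pos: [568.9, 96.0, 284.3]
tcp_rot: [[-0.642, 0.0, 0.767], [0.0, 1.0, -0.0], [-0.767, 0.0, -0.642]]
wrist_force: [0.2, 0.7, -1.3]
grip_width: 14.7
finger_force: 62.4
```

```bash
python3 - <<'E'
from h import *
a=grab('scene','s8')[70:240,270:470]; b=grab('top','t8')[150:290,180:345]
r=lambda i:cv2.convertScaleAbs(cv2.resize(i,(400,340),interpolation=3),alpha=1.6)
cv2.imwrite('pics/z8.png',np.hstack([r(a),r(b)]))
E
```

```text
(no output)
```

View pics/z8.png

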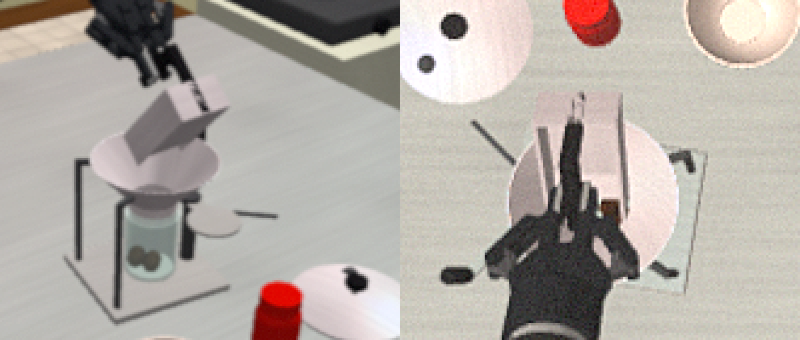

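The scoop is pouring. Two pods show in the jar at (140,257) in the left half, and one brown patch is still at the lip at (610,205) in the right half. I'll tilt further and shake.

Call:
{"fn": "arm_command", "kwargs": {
  "rotation": [
    [0, -0.0278, 0],
    [0, -0.0278, 0],
    [0, 0, 0],
    [0, 0, 0],
    [0, 0, 0],
    [0, 0, 0],
    [0, 0, 0],
    [0, 0, 0]
  ],
  "xyz": [
    [0.0099, 0, -0.017],
    [0.0099, 0, -0.017],
    [0, 0, 0],
    [0, 0.015, 0],
    [0, -0.015, 0],
    [0, 0.015, 0],
    [0, -0.015, 0],
    [0, 0, 0]
  ],
  "gripper": [1, 1, 1, 1, 1, 1, 1, 1]
}}

```text
clock: 18.2
tcp_pos: [565.9, 104.5, 313.9]
tcp_rot: [[-0.536, 0.01, 0.844], [0.0, 1.0, -0.012], [-0.844, -0.006, -0.536]]
wrist_force: [-0.4, 0.3, -0.8]
grip_width: 15.1
finger_force: 62.4
```

```bash
cat >> m.py <<'E'
def brown(im,x0,x1,y0,y1,th=12):
    g=cv2.GaussianBlur(im,(3,3),0).astype(int); m=((g[:,:,2]-g[:,:,0]>th)&(g.max(2)<100)&(g[:,:,2]<3*g[:,:,0]+20)).astype('uint8'); k=np.zeros_like(m);k[y0:y1,x0:x1]=m[y0:y1,x0:x1]
    N,l,s,c=cv2.connectedComponentsWithStats(k)
    return [(c[i].round(1),s[i,2:5],im[l==i].mean(0).round()) for i in range(1,N) if s[i,4]>4]
E
python3 - <<'E'
from m import *
for n,f in(('top','t8'),('top','t9'),('scene','s8'),('scene','s9')):
    im=grab(n,f) if f[1]=='9' else cv2.imread(f'pics/{f}.png')
    w=(215,300,190,275) if n=='top' else (150,430,120,290)
    print(f,brown(im,*w))
E
```

```text
t8 [(array([266.7, 235.6]), array([ 9, 11, 62], dtype=int32), array([32., 40., 54.]))]
t9 [(array([269.8, 236.8]), array([ 8, 16, 67], dtype=int32), array([32., 39., 52.])), (array([263.9, 234.8]), array([ 4,  8, 23], dtype=int32), array([32., 41., 56.]))]
s8 [(array([234.2, 137.7]), array([  65,   37, 1626], dtype=int32), array([25., 40., 41.])), (array([404.5, 240.5]), array([ 26,  36, 117], dtype=int32), array([46., 48., 84.])), (array([225.3, 235.7]), array([ 17,  14, 146], dtype=int32), array([11., 18., 31.])), (array([361.9, 250.3]), array([ 42,  31, 516], dtype=int32), array([81., 86., 95.])), (array([168.1, 264.2]), array([ 5,  7, 29], dtype=int32), array([13., 19., 31.])), (array([178.3, 260.9]), array([3, 3, 7], dtype=int32), array([25., 30., 42.])), (array([366. , 278.8]), array([5, 2, 5], dtype=int32), array([74., 78., 87.])), (array([357., 280.]), array([9, 1, 9], dtype=int32), array([72., 76., 84.]))]
s9 [(array([234. , 137.7]), array([  65,   37, 1635], dtype=int32), array([25., 40., 40.])), (array([404.3, 240.5]), array([ 26,  36, 123], dtype=int32), array([46., 48., 84.])), (array([225.1, 235.6]), array([ 17,  14, 148], dtype=int32), array([11., 18., 31.])), (array([362. , 250.4]), array([ 43,  31, 525], dtype=int32), array([81., 85., 94.])), (array([178.3, 260.8]), array([2, 4, 6], dtype=int32), array([27., 32., 43.])), (array([168.1, 264. ]), array([ 5,  7, 27], dtype=int32), array([13., 20., 31.])), (array([357.5, 280. ]), array([10,  1, 10], dtype=int32), array([71., 76., 84.]))]
```

Call:
{"fn": "arm_command", "kwargs": {
  "rotation": [
    [0, 0.0278, 0],
    [0, 0.0278, 0],
    [0, 0.0278, 0],
    [0, 0.0278, 0],
    [0, 0.0278, 0],
    [0, 0.0278, 0],
    [0, 0.0278, 0],
    [0, 0.0278, 0],
    [0, 0.0278, 0],
    [0, 0.0278, 0],
    [0, 0.0278, 0],
    [0, 0.0278, 0],
    [0, 0, 0]
  ],
  "xyz": [
    [-0.0084, 0, 0.0165],
    [-0.0084, 0, 0.0165],
    [-0.0084, 0, 0.0165],
    [-0.0084, 0, 0.0165],
    [-0.0084, 0, 0.0165],
    [-0.0084, 0, 0.0165],
    [-0.0084, 0, 0.0165],
    [-0.0084, 0, 0.0165],
    [-0.0084, 0, 0.0165],
    [-0.0084, 0, 0.0165],
    [-0.0084, 0, 0.0165],
    [-0.0084, 0, 0.0165],
    [0, 0, 0]
  ],
  "gripper": [1, 1, 1, 1, 1, 1, 1, 1, 1, 1, 1, 1, 1]
}}

```text
clock: 19.92
tcp_pos: [638.8, 103.8, 264.8]
tcp_rot: [[-0.999, 0.01, -0.046], [0.011, 1.0, -0.007], [0.046, -0.007, -0.999]]
wrist_force: [0.5, 0.3, -2.1]
grip_width: 14.7
finger_force: 62.2
```

Call:
{"fn": "arm_command", "kwargs": {
  "rotation": [
    [-0.0022, -0.0147, -0.0035],
    [0, 0, 0],
    [0, 0, 0],
    [0, 0, 0],
    [0, 0, 0],
    [0, 0, 0],
    [0, 0, 0],
    [0, 0, 0],
    [0, 0, 0],
    [0, 0, 0],
    [0, 0, 0],
    [0, 0, 0],
    [0, 0, 0],
    [0, 0, 0],
    [0, 0, 0],
    [0, 0, 0],
    [0, 0, 0],
    [0, 0, 0]
  ],
  "xyz": [
    [0, 0, 0],
    [0.0144, -0.0252, 0],
    [0.0287, -0.0505, 0],
    [0.0287, -0.0505, 0],
    [0.0287, -0.0505, 0],
    [0.0287, -0.0505, 0],
    [0.0287, -0.0505, 0],
    [0.0287, -0.0505, 0],
    [0.0287, -0.0505, 0],
    [0.0287, -0.0505, 0],
    [0.0287, -0.0505, 0],
    [0.0287, -0.0505, 0],
    [0.0144, -0.0252, 0],
    [0, 0, 0.07],
    [0, 0, 0.07],
    [0, 0, 0.07],
    [0, 0, 0.07],
    [0, 0, 0]
  ],
  "gripper": [1, 1, 1, 1, 1, 1, 1, 1, 1, 1, 1, 1, 1, 1, 1, 1, 1, 1]
}}

```text
clock: 22.18
tcp_pos: [509.6, -117.7, 153.4]
tcp_rot: [[-1.0, -0.001, -0.001], [-0.001, 1.0, 0.002], [0.001, 0.002, -1.0]]
wrist_force: [-0.1, 0.2, -1.9]
grip_width: 14.8
finger_force: 62.1
```

Call:
{"fn": "arm_command", "kwargs": {
  "rotation": [
    [0, 0, 0],
    [0, 0, 0],
    [0, 0, 0],
    [0, 0, 0],
    [0, 0, 0],
    [0, 0, 0],
    [0, 0, 0],
    [0, 0, 0],
    [0, 0, 0],
    [0, 0, 0],
    [0, 0, 0],
    [0, 0, 0],
    [0, 0, 0],
    [0, 0, 0],
    [0, 0, 0],
    [0, 0, 0],
    [0, 0, 0]
  ],
  "xyz": [
    [0, 0, 0.07],
    [0, 0, 0.07],
    [0, 0, 0.06],
    [0, 0, 0.04],
    [0, 0, 0.02],
    [0, 0, 0.0125],
    [0, 0, 0.005],
    [0, 0, 0],
    [0, 0, 0],
    [0, 0, 0],
    [0, 0, 0],
    [0, 0, 0],
    [0, 0, 0],
    [0, 0, -0.05],
    [0, 0, -0.1],
    [0, 0, -0.1],
    [0, 0, 0]
  ],
  "gripper": [1, 1, 1, 1, 1, 1, 1, 1, -1, -1, -1, -1, -1, -1, -1, -1, -1]
}}

```text
clock: 24.3
tcp_pos: [514.2, -118.7, 147.7]
tcp_rot: [[-1.0, -0.001, 0.01], [-0.001, 1.0, -0.0], [-0.01, -0.0, -1.0]]
wrist_force: [1.0, 0.4, -0.7]
grip_width: 85.5
finger_force: 0.0
```

Call:
{"fn": "arm_command", "kwargs": {
  "rotation": [
    [0, 0, 0],
    [0, 0, 0],
    [0, 0, 0],
    [0, 0, 0],
    [0, 0, 0],
    [0, 0, 0],
    [0, 0, 0],
    [0, 0, 0]
  ],
  "xyz": [
    [0, 0, -0.09],
    [0.0, -0.067, -0.09],
    [0.0, -0.067, 0],
    [0.005, -0.067, 0],
    [0.005, -0.067, 0],
    [0, -0.067, 0],
    [0, 0, 0],
    [0, 0, 0]
  ],
  "gripper": [-1, -1, -1, -1, -1, -1, -1, -1]
}}

```text
clock: 25.3
tcp_pos: [507.1, -251.5, 215.3]
tcp_rot: [[-1.0, -0.001, 0.002], [-0.001, 1.0, 0.002], [-0.002, 0.002, -1.0]]
wrist_force: [0.1, 1.2, -0.2]
grip_width: 85.7
finger_force: 0.0
```

```bash
python3 - <<'E'
from m import *
im=grab('top','t10'); sc=grab('scene','s10')
for x in((320,365),(368,418),(425,470)):
    try: o,y,L,a,b=scoop(im,*x,215,290); print('scoop o',o,'yaw',y,'L',L)
    except Exception as e: print(e)
print(brown(im,200,475,190,290)); print([q for q in brown(sc,150,350,150,290)])
E
```

```text
scoop o [ 495.  -119.4] yaw -0.006867256525618124 L 83.21506854254561
scoop o [ 497.9 -281.9] yaw 21.156779141131434 L 106.30733731540249
scoop o [ 543.1 -379. ] yaw -27.553305822983035 L 77.11035386716287
[(array([447.7, 248.7]), array([  64,  100, 4379], dtype=int32), array([38., 64., 66.])), (array([267.9, 235.4]), array([ 12,  17, 116], dtype=int32), array([31., 39., 53.])), (array([382.6, 236.6]), array([4, 2, 5], dtype=int32), array([38., 45., 56.])), (array([386.1, 251.5]), array([ 7,  4, 22], dtype=int32), array([26., 35., 48.])), (array([388.7, 260.6]), array([12,  7, 51], dtype=int32), array([21., 30., 46.]))]
[(array([214.4, 151.6]), array([17,  6, 58], dtype=int32), array([33., 53., 53.])), (array([238. , 152.4]), array([ 32,   7, 133], dtype=int32), array([31., 50., 50.])), (array([225.2, 235.6]), array([ 17,  15, 150], dtype=int32), array([12., 19., 32.])), (array([345.1, 245.6]), array([11, 12, 95], dtype=int32), array([80., 85., 94.])), (array([178.3, 260.8]), array([2, 4, 6], dtype=int32), array([27., 33., 44.])), (array([168.2, 264.1]), array([ 5,  7, 28], dtype=int32), array([13., 20., 32.]))]
```

Call:
{"fn": "arm_command", "kwargs": {
  "rotation": [
    [0, 0, -0.0148],
    [0, 0, 0],
    [0, 0, 0],
    [0, 0, 0],
    [0, 0, 0],
    [0, 0, 0],
    [0, 0, 0],
    [0, 0, 0],
    [0, 0, 0],
    [0, 0, 0],
    [0, 0, 0],
    [0, 0, 0],
    [0, 0, 0],
    [0, 0, 0]
  ],
  "xyz": [
    [0.003, -0.002, 0],
    [0, 0, 0.0624],
    [0, 0, 0.0624],
    [0, 0, 0.0624],
    [0, 0, 0.0624],
    [0, 0, 0.0624],
    [0, 0, 0.0624],
    [0, 0, 0.0624],
    [0, 0, 0],
    [0, 0, 0],
    [0, 0, 0],
    [0, 0, 0],
    [0, 0, 0],
    [0, 0, 0]
  ],
  "gripper": [-1, -1, -1, -1, -1, -1, -1, -1, 1, 1, 1, 1, 1, 1],
  "force": 60
}}

```text
clock: 27.15
tcp_pos: [507.6, -252.9, 42.4]
tcp_rot: [[-0.999, -0.048, 0.005], [-0.048, 0.999, 0.001], [-0.005, 0.0, -1.0]]
wrist_force: [-0.4, 1.5, 5.6]
grip_width: 14.5
finger_force: 63.3
```

Call:
{"fn": "arm_command", "kwargs": {
  "rotation": [
    [0, 0, 0],
    [0, 0, 0],
    [0, 0, 0],
    [0, 0, 0],
    [0, 0, 0],
    [0, 0, 0],
    [0, 0, 0],
    [0, 0, 0],
    [0, 0, 0],
    [0, 0, 0],
    [0, 0, 0],
    [0, 0, 0.0148],
    [0, 0, 0]
  ],
  "xyz": [
    [0, 0, -0.02],
    [0, 0, -0.04],
    [0, 0, -0.06],
    [0, 0, -0.06],
    [0, 0, -0.06],
    [0, 0, -0.06],
    [0, 0, -0.06],
    [0, 0, -0.06],
    [0, 0, -0.05],
    [0, 0, -0.035],
    [0, 0, -0.018],
    [0, 0, 0],
    [0, 0, 0]
  ],
  "gripper": [1, 1, 1, 1, 1, 1, 1, 1, 1, 1, 1, 1, 1]
}}

```text
clock: 28.78
tcp_pos: [505.8, -252.9, 250.2]
tcp_rot: [[-1.0, -0.002, 0.003], [-0.002, 1.0, 0.001], [-0.003, 0.001, -1.0]]
wrist_force: [-0.2, 0.6, -2.8]
grip_width: 14.9
finger_force: 62.1
```

Call:
{"fn": "arm_command", "kwargs": {
  "rotation": [
    [0, 0, 0],
    [0, 0, 0],
    [0, 0, 0],
    [0, 0, 0],
    [0, 0, 0],
    [0, 0, 0],
    [0, 0, 0],
    [0, 0, 0],
    [0, 0, 0],
    [0, 0, 0],
    [0, 0, 0],
    [0, 0, 0],
    [0, 0, 0],
    [0, 0, 0],
    [0, 0, 0],
    [0, 0, 0],
    [0, 0, 0],
    [0, 0, 0]
  ],
  "xyz": [
    [-0.0098, 0.0281, 0],
    [-0.0147, 0.0422, 0],
    [-0.0196, 0.0563, 0],
    [-0.0196, 0.0563, 0],
    [-0.0196, 0.0563, 0],
    [-0.0196, 0.0563, 0],
    [-0.0196, 0.0563, 0],
    [-0.0196, 0.0563, 0],
    [-0.0196, 0.0563, 0],
    [-0.0196, 0.0563, 0],
    [-0.0196, 0.0563, 0],
    [-0.0196, 0.0563, 0],
    [-0.0196, 0.0563, 0],
    [-0.0196, 0.0563, 0],
    [-0.0196, 0.0563, 0],
    [-0.0147, 0.0422, 0],
    [-0.0098, 0.0281, 0],
    [0, 0, 0]
  ],
  "gripper": [1, 1, 1, 1, 1, 1, 1, 1, 1, 1, 1, 1, 1, 1, 1, 1, 1, 1]
}}

```text
clock: 31.02
tcp_pos: [627.4, 96.7, 251.2]
tcp_rot: [[-1.0, -0.002, 0.003], [-0.002, 1.0, 0.001], [-0.003, 0.001, -1.0]]
wrist_force: [-1.3, -0.3, -1.8]
grip_width: 14.7
finger_force: 62.1
```

Call:
{"fn": "arm_command", "kwargs": {
  "rotation": [
    [0, 0, 0],
    [0, 0, 0],
    [0, -0.0278, 0],
    [0, -0.0278, 0],
    [0, -0.0278, 0],
    [0, -0.0278, 0],
    [0, -0.0278, 0],
    [0, -0.0278, 0],
    [0, -0.0278, 0],
    [0, -0.0278, 0],
    [0, -0.0278, 0],
    [0, -0.0278, 0],
    [0, 0, 0],
    [0, 0, 0],
    [0, 0, 0],
    [0, 0, 0],
    [0, -0.0278, 0],
    [0, -0.0278, 0],
    [0, 0, 0],
    [0, 0, 0]
  ],
  "xyz": [
    [0, 0, 0.02],
    [0, 0, 0.015],
    [0.0099, 0, -0.017],
    [0.0099, 0, -0.017],
    [0.0099, 0, -0.017],
    [0.0099, 0, -0.017],
    [0.0099, 0, -0.017],
    [0.0099, 0, -0.017],
    [0.0099, 0, -0.017],
    [0.0099, 0, -0.017],
    [0.0099, 0, -0.017],
    [0.0099, 0, -0.017],
    [0, 0, 0],
    [0, 0, 0],
    [0, 0, 0],
    [0, 0, 0],
    [0.0099, 0, -0.017],
    [0.0099, 0, -0.017],
    [0, 0, 0],
    [0, 0, 0]
  ],
  "gripper": [1, 1, 1, 1, 1, 1, 1, 1, 1, 1, 1, 1, 1, 1, 1, 1, 1, 1, 1, 1]
}}

```text
clock: 33.52
tcp_pos: [564.9, 105.5, 314.4]
tcp_rot: [[-0.536, 0.009, 0.844], [-0.0, 1.0, -0.01], [-0.844, -0.006, -0.536]]
wrist_force: [0.5, 0.4, -2.0]
grip_width: 14.6
finger_force: 62.3
```

```bash
python3 - <<'E'
from h import *
a=grab('scene','s11')[70:240,270:470]; b=grab('top','t11')[150:290,180:345]
r=lambda i:cv2.convertScaleAbs(cv2.resize(i,(400,340),interpolation=3),alpha=1.6)
cv2.imwrite('pics/z11.png',np.hstack([r(a),r(b)]))
E
```

```text
(no output)
```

View pics/z11.png

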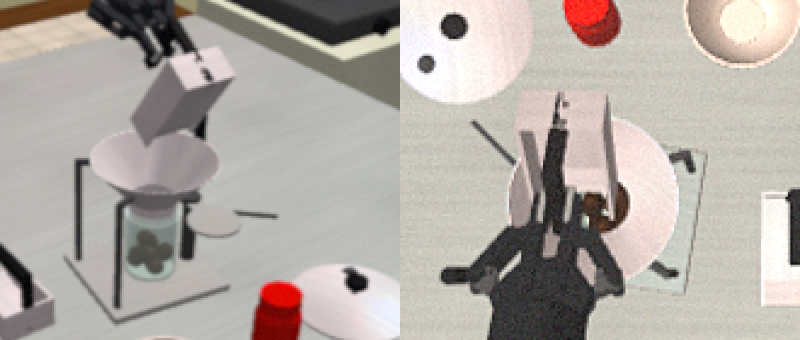

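The jar now holds about five or six pods around (150,250) in the left half, and the pods show down the throat at (605,210) in the right half. No strays on the cone or counter. I'll level the scoop and take it back.

Call:
{"fn": "arm_command", "kwargs": {
  "rotation": [
    [0, 0.0278, 0],
    [0, 0.0278, 0],
    [0, 0.0278, 0],
    [0, 0.0278, 0],
    [0, 0.0278, 0],
    [0, 0.0278, 0],
    [0, 0.0278, 0],
    [0, 0.0278, 0],
    [0, 0.0278, 0],
    [0, 0.0278, 0],
    [0, 0.0278, 0],
    [-0.0022, 0.0131, -0.0035],
    [0, 0, 0]
  ],
  "xyz": [
    [-0.0084, 0, 0.0165],
    [-0.0084, 0, 0.0165],
    [-0.0084, 0, 0.0165],
    [-0.0084, 0, 0.0165],
    [-0.0084, 0, 0.0165],
    [-0.0084, 0, 0.0165],
    [-0.0084, 0, 0.0165],
    [-0.0084, 0, 0.0165],
    [-0.0084, 0, 0.0165],
    [-0.0084, 0, 0.0165],
    [-0.0084, 0, 0.0165],
    [-0.0084, 0, 0.0165],
    [0, 0, 0]
  ],
  "gripper": [1, 1, 1, 1, 1, 1, 1, 1, 1, 1, 1, 1, 1]
}}

```text
clock: 35.25
tcp_pos: [637.3, 103.9, 267.0]
tcp_rot: [[-1.0, -0.001, 0.002], [-0.001, 1.0, 0.001], [-0.002, 0.001, -1.0]]
wrist_force: [-0.3, -0.3, -1.9]
grip_width: 14.6
finger_force: 62.1
```

Call:
{"fn": "arm_command", "kwargs": {
  "rotation": [
    [0, 0, 0],
    [0, 0, 0],
    [0, 0, 0],
    [0, 0, 0],
    [0, 0, 0],
    [0, 0, 0],
    [0, 0, 0],
    [0, 0, 0],
    [0, 0, 0],
    [0, 0, 0],
    [0, 0, 0],
    [0, 0, 0],
    [0, 0, 0],
    [0, 0, 0],
    [0, 0, 0],
    [0, 0, 0],
    [0, 0, 0],
    [0, 0, 0]
  ],
  "xyz": [
    [0.0104, -0.0281, 0],
    [0.0208, -0.0563, 0],
    [0.0208, -0.0563, 0],
    [0.0208, -0.0563, 0],
    [0.0208, -0.0563, 0],
    [0.0208, -0.0563, 0],
    [0.0208, -0.0563, 0],
    [0.0208, -0.0563, 0],
    [0.0208, -0.0563, 0],
    [0.0208, -0.0563, 0],
    [0.0208, -0.0563, 0],
    [0.0208, -0.0563, 0],
    [0.0208, -0.0563, 0],
    [0.0208, -0.0563, 0],
    [0.0208, -0.0563, 0],
    [0.0208, -0.0563, 0],
    [0.0104, -0.0281, 0],
    [0, 0, 0]
  ],
  "gripper": [1, 1, 1, 1, 1, 1, 1, 1, 1, 1, 1, 1, 1, 1, 1, 1, 1, 1]
}}

```text
clock: 37.5
tcp_pos: [503.6, -256.6, 268.3]
tcp_rot: [[-1.0, -0.0, 0.005], [-0.0, 1.0, 0.002], [-0.005, 0.002, -1.0]]
wrist_force: [-0.0, -0.7, -1.7]
grip_width: 14.8
finger_force: 62.2
```

```bash
python3 - <<'E'
from m import *
im=grab('top','t12'); print(scoop(im,320,365,215,290)[:3]); print(brown(im,215,300,190,280))
sc=grab('scene','s12'); print(bars(sc,'s',150,200,225,290))
E
```

```text
(array([ 495. , -119.4]), np.float64(-0.006867256525618124), np.float64(83.21506854254561))
[(array([264.7, 235.3]), array([ 19,  21, 252], dtype=int32), array([30., 38., 52.]))]
[(array([170.9, 255.1]), array([160, 232,  22,  51, 335], dtype=int32), array([[158.9, 232.7],
       [166.8, 230. ],
       [184. , 280. ],
       [176. , 282.7]], dtype=float32))]
```

Call:
{"fn": "arm_command", "kwargs": {
  "rotation": [
    [0, 0, 0],
    [0, 0, 0],
    [0, 0, 0],
    [0, 0, 0],
    [0, 0, 0],
    [0, 0, 0],
    [0, 0, 0],
    [0, 0, 0],
    [0, 0, 0],
    [0, 0, 0],
    [0, 0, 0],
    [0, 0, 0],
    [0, 0, 0],
    [0, 0, 0],
    [0, 0, 0],
    [0, 0, 0],
    [0, 0, 0],
    [0, 0, 0],
    [0, 0, 0]
  ],
  "xyz": [
    [0, 0.005, 0.07],
    [0, 0.005, 0.07],
    [0, 0, 0.07],
    [0, 0, 0.07],
    [0, 0, 0.07],
    [0, 0, 0.07],
    [0, 0, 0.06],
    [0, 0, 0.04],
    [0, 0, 0.02],
    [0, 0, 0.0125],
    [0, 0, 0.008],
    [0, 0, 0.004],
    [0, 0, 0],
    [0, 0, 0],
    [0, 0, 0],
    [0, 0, 0],
    [0, 0, 0],
    [0, 0, 0],
    [0, 0, 0]
  ],
  "gripper": [1, 1, 1, 1, 1, 1, 1, 1, 1, 1, 1, 1, 1, 1, -1, -1, -1, -1, -1]
}}

```text
clock: 39.98
tcp_pos: [505.3, -251.6, 42.5]
tcp_rot: [[-1.0, -0.002, 0.005], [-0.002, 1.0, 0.001], [-0.005, 0.001, -1.0]]
wrist_force: [-0.5, -0.5, 0.5]
grip_width: 85.7
finger_force: 0.0
```

Call:
{"fn": "arm_command", "kwargs": {
  "rotation": [
    [0, 0, 0],
    [0, 0, 0],
    [0, 0, 0],
    [0, 0, 0],
    [0, 0, 0],
    [0, 0, 0],
    [0, 0, 0],
    [0, 0, 0],
    [0, 0, 0],
    [0, 0, 0]
  ],
  "xyz": [
    [0, 0, -0.06],
    [0, 0, -0.1],
    [0, 0, -0.1],
    [0, -0.05, -0.1],
    [-0.006, -0.066, -0.05],
    [-0.006, -0.066, 0],
    [-0.006, -0.066, 0],
    [-0.006, -0.066, 0],
    [-0.006, -0.066, 0],
    [0, 0, 0]
  ],
  "gripper": [-1, -1, -1, -1, -1, -1, -1, -1, -1, -1]
}}

```text
clock: 41.22
tcp_pos: [516.5, -405.2, 205.7]
tcp_rot: [[-1.0, -0.0, 0.005], [-0.0, 1.0, 0.001], [-0.005, 0.001, -1.0]]
wrist_force: [-0.1, 0.1, -0.7]
grip_width: 85.6
finger_force: 0.0
```

```bash
python3 - <<'E'
from m import *
im=grab('top','t13'); print(scoop(im,320,365,215,290)[:3],scoop(im,370,416,215,290)[:3]); print(brown(im,215,300,190,280),brown(im,370,416,210,290))
sc=grab('scene','s13'); print([b[2].ravel() for b in bars(sc,'s',150,200,225,290)],brown(sc,150,200,235,290))
E
```

```text
(array([ 495. , -119.4]), np.float64(-0.006867256525618124), np.float64(83.21506854254561)) (array([ 488.1, -252.8]), np.float64(0.27432692945466675), np.float64(83.14830812660577))
[(array([265. , 235.5]), array([ 19,  22, 253], dtype=int32), array([29., 36., 50.]))] []
[array([158.9, 232.7, 166.5, 230.1, 183.6, 279.8, 175.9, 282.4],
      dtype=float32)] [(array([178.3, 260.9]), array([3, 5, 9], dtype=int32), array([31., 36., 47.])), (array([168. , 264.2]), array([ 5,  7, 31], dtype=int32), array([15., 22., 34.]))]
```

Call:
{"fn": "arm_command", "kwargs": {
  "rotation": [
    [0, 0, 0.0196],
    [0, 0, 0],
    [0, 0, 0],
    [0, 0, 0],
    [0, 0, 0],
    [0, 0, 0],
    [0, 0, 0],
    [0, 0, 0],
    [0, 0, 0],
    [0, 0, 0],
    [0, 0, 0],
    [0, 0, 0],
    [0, 0, 0],
    [0, 0, 0]
  ],
  "xyz": [
    [0.003, -0.006, 0],
    [0, 0, 0.0586],
    [0, 0, 0.0586],
    [0, 0, 0.0586],
    [0, 0, 0.0586],
    [0, 0, 0.0586],
    [0, 0, 0.0586],
    [0, 0, 0.0586],
    [0, 0, 0],
    [0, 0, 0],
    [0, 0, 0],
    [0, 0, 0],
    [0, 0, 0],
    [0, 0, 0]
  ],
  "gripper": [-1, -1, -1, -1, -1, -1, -1, -1, 1, 1, 1, 1, 1, 1],
  "force": 60
}}

```text
clock: 43.08
tcp_pos: [517.1, -406.7, 43.5]
tcp_rot: [[-0.998, 0.059, 0.007], [0.059, 0.998, -0.0], [-0.007, 0.0, -1.0]]
wrist_force: [-0.0, -0.6, 7.0]
grip_width: 14.7
finger_force: 59.5
```

Call:
{"fn": "arm_command", "kwargs": {
  "rotation": [
    [0, 0, 0],
    [0, 0, 0],
    [0, 0, 0],
    [0, 0, 0],
    [0, 0, 0],
    [0, 0, 0],
    [0, 0, 0],
    [0, 0, 0],
    [0, 0, 0],
    [0, 0, 0],
    [0, 0, 0],
    [0, 0, -0.0196],
    [0, 0, 0]
  ],
  "xyz": [
    [0, 0, -0.02],
    [0, 0, -0.04],
    [0, 0, -0.06],
    [0, 0, -0.06],
    [0, 0, -0.06],
    [0, 0, -0.06],
    [0, 0, -0.06],
    [0, 0, -0.06],
    [0, 0, -0.05],
    [0, 0, -0.035],
    [0, 0, -0.018],
    [0, 0, 0],
    [0, 0, 0]
  ],
  "gripper": [1, 1, 1, 1, 1, 1, 1, 1, 1, 1, 1, 1, 1]
}}

```text
clock: 44.7
tcp_pos: [515.0, -406.0, 250.9]
tcp_rot: [[-1.0, -0.001, 0.004], [-0.001, 1.0, 0.002], [-0.004, 0.002, -1.0]]
wrist_force: [-0.7, -0.3, -2.7]
grip_width: 15.0
finger_force: 58.6
```

Call:
{"fn": "arm_command", "kwargs": {
  "rotation": [
    [0, 0, 0],
    [0, 0, 0],
    [0, 0, 0],
    [0, 0, 0],
    [0, 0, 0],
    [0, 0, 0],
    [0, 0, 0],
    [0, 0, 0],
    [0, 0, 0],
    [0, 0, 0],
    [0, 0, 0],
    [0, 0, 0],
    [0, 0, 0],
    [0, 0, 0],
    [0, 0, 0],
    [0, 0, 0],
    [0, 0, 0],
    [0, 0, 0],
    [0, 0, 0],
    [0, 0, 0]
  ],
  "xyz": [
    [-0.0069, 0.0306, 0],
    [-0.0103, 0.0459, 0],
    [-0.0138, 0.0612, 0],
    [-0.0138, 0.0612, 0],
    [-0.0138, 0.0612, 0],
    [-0.0138, 0.0612, 0],
    [-0.0138, 0.0612, 0],
    [-0.0138, 0.0612, 0],
    [-0.0138, 0.0612, 0],
    [-0.0138, 0.0612, 0],
    [-0.0138, 0.0612, 0],
    [-0.0138, 0.0612, 0],
    [-0.0138, 0.0612, 0],
    [-0.0138, 0.0612, 0],
    [-0.0138, 0.0612, 0],
    [-0.0138, 0.0612, 0],
    [-0.0138, 0.0612, 0],
    [-0.0138, 0.0612, 0],
    [-0.0138, 0.0612, 0],
    [-0.0138, 0.0612, 0]
  ],
  "gripper": [1, 1, 1, 1, 1, 1, 1, 1, 1, 1, 1, 1, 1, 1, 1, 1, 1, 1, 1, 1]
}}

```text
clock: 47.2
tcp_pos: [619.8, 67.8, 252.8]
tcp_rot: [[-1.0, -0.003, 0.005], [-0.003, 1.0, 0.002], [-0.005, 0.002, -1.0]]
wrist_force: [1.6, 0.9, -1.8]
grip_width: 14.8
finger_force: 58.6
```

Call:
{"fn": "arm_command", "kwargs": {
  "rotation": [
    [0, 0, 0],
    [0, 0, 0],
    [0, 0, 0]
  ],
  "xyz": [
    [-0.0103, 0.0459, 0],
    [-0.0069, 0.0306, 0],
    [0, 0, 0]
  ],
  "gripper": [1, 1, 1]
}}

```text
clock: 47.58
tcp_pos: [627.3, 96.7, 252.6]
tcp_rot: [[-1.0, -0.003, 0.005], [-0.003, 1.0, 0.001], [-0.005, 0.001, -1.0]]
wrist_force: [0.4, -0.5, -1.8]
grip_width: 15.0
finger_force: 58.7
```

Call:
{"fn": "arm_command", "kwargs": {
  "rotation": [
    [0, 0, 0],
    [0, 0, 0],
    [0, -0.0278, 0],
    [0, -0.0278, 0],
    [0, -0.0278, 0],
    [0, -0.0278, 0],
    [0, -0.0278, 0],
    [0, -0.0278, 0],
    [0, -0.0278, 0],
    [0, -0.0278, 0],
    [0, -0.0278, 0],
    [0, -0.0278, 0],
    [0, 0, 0],
    [0, 0, 0],
    [0, 0, 0],
    [0, 0, 0],
    [0, -0.0278, 0],
    [0, -0.0278, 0],
    [0, 0, 0],
    [0, 0, 0]
  ],
  "xyz": [
    [0, 0, 0.02],
    [0, 0, 0.015],
    [0.0099, 0, -0.017],
    [0.0099, 0, -0.017],
    [0.0099, 0, -0.017],
    [0.0099, 0, -0.017],
    [0.0099, 0, -0.017],
    [0.0099, 0, -0.017],
    [0.0099, 0, -0.017],
    [0.0099, 0, -0.017],
    [0.0099, 0, -0.017],
    [0.0099, 0, -0.017],
    [0, 0, 0],
    [0, 0, 0],
    [0, 0, 0],
    [0, 0, 0],
    [0.0099, 0, -0.017],
    [0.0099, 0, -0.017],
    [0, 0, 0],
    [0, 0, 0]
  ],
  "gripper": [1, 1, 1, 1, 1, 1, 1, 1, 1, 1, 1, 1, 1, 1, 1, 1, 1, 1, 1, 1]
}}

```text
clock: 50.08
tcp_pos: [564.9, 105.0, 315.7]
tcp_rot: [[-0.535, 0.008, 0.845], [-0.001, 1.0, -0.009], [-0.845, -0.005, -0.535]]
wrist_force: [-0.2, 0.9, -1.7]
grip_width: 14.7
finger_force: 59.1
```

Call:
{"fn": "arm_command", "kwargs": {
  "rotation": [
    [0, 0.0278, 0],
    [0, 0.0278, 0],
    [0, 0.0278, 0],
    [0, 0.0278, 0],
    [0, 0.0278, 0],
    [0, 0.0278, 0],
    [0, 0.0278, 0],
    [0, 0.0278, 0],
    [0, 0.0278, 0],
    [0, 0.0278, 0],
    [0, 0.0278, 0],
    [-0.0022, 0.0131, -0.0035],
    [0, 0, 0]
  ],
  "xyz": [
    [-0.0084, 0, 0.0165],
    [-0.0084, 0, 0.0165],
    [-0.0084, 0, 0.0165],
    [-0.0084, 0, 0.0165],
    [-0.0084, 0, 0.0165],
    [-0.0084, 0, 0.0165],
    [-0.0084, 0, 0.0165],
    [-0.0084, 0, 0.0165],
    [-0.0084, 0, 0.0165],
    [-0.0084, 0, 0.0165],
    [-0.0084, 0, 0.0165],
    [-0.0084, 0, 0.0165],
    [0, 0, 0]
  ],
  "gripper": [1, 1, 1, 1, 1, 1, 1, 1, 1, 1, 1, 1, 1]
}}

```text
clock: 51.7
tcp_pos: [637.2, 103.4, 268.0]
tcp_rot: [[-1.0, -0.002, 0.003], [-0.002, 1.0, 0.001], [-0.003, 0.001, -1.0]]
wrist_force: [0.9, 0.2, -0.8]
grip_width: 14.8
finger_force: 59.0
```

Call:
{"fn": "arm_command", "kwargs": {
  "rotation": [
    [0, 0, 0],
    [0, 0, 0],
    [0, 0, 0],
    [0, 0, 0],
    [0, 0, 0],
    [0, 0, 0],
    [0, 0, 0],
    [0, 0, 0],
    [0, 0, 0],
    [0, 0, 0],
    [0, 0, 0],
    [0, 0, 0],
    [0, 0, 0],
    [0, 0, 0],
    [0, 0, 0],
    [0, 0, 0],
    [0, 0, 0],
    [0, 0, 0],
    [0, 0, 0],
    [0, 0, 0]
  ],
  "xyz": [
    [0.0076, -0.0319, 0],
    [0.0153, -0.0638, 0],
    [0.0153, -0.0638, 0],
    [0.0153, -0.0638, 0],
    [0.0153, -0.0638, 0],
    [0.0153, -0.0638, 0],
    [0.0153, -0.0638, 0],
    [0.0153, -0.0638, 0],
    [0.0153, -0.0638, 0],
    [0.0153, -0.0638, 0],
    [0.0153, -0.0638, 0],
    [0.0153, -0.0638, 0],
    [0.0153, -0.0638, 0],
    [0.0153, -0.0638, 0],
    [0.0153, -0.0638, 0],
    [0.0153, -0.0638, 0],
    [0.0153, -0.0638, 0],
    [0.0153, -0.0638, 0],
    [0.0153, -0.0638, 0],
    [0.0153, -0.0638, 0]
  ],
  "gripper": [1, 1, 1, 1, 1, 1, 1, 1, 1, 1, 1, 1, 1, 1, 1, 1, 1, 1, 1, 1]
}}

```text
clock: 54.2
tcp_pos: [517.7, -394.9, 270.3]
tcp_rot: [[-1.0, -0.003, 0.008], [-0.003, 1.0, 0.0], [-0.008, 0.0, -1.0]]
wrist_force: [0.0, 0.9, -2.6]
grip_width: 14.6
finger_force: 59.0
```

Call:
{"fn": "arm_command", "kwargs": {
  "rotation": [
    [0, 0, 0],
    [0, 0, 0]
  ],
  "xyz": [
    [0.0076, -0.0319, 0],
    [0, 0, 0]
  ],
  "gripper": [1, 1]
}}

```text
clock: 54.45
tcp_pos: [515.4, -407.2, 269.1]
tcp_rot: [[-1.0, -0.002, 0.007], [-0.002, 1.0, 0.002], [-0.007, 0.002, -1.0]]
wrist_force: [0.2, -0.1, -2.6]
grip_width: 14.6
finger_force: 59.0
```

```bash
python3 - <<'E'
from m import *
b=grab('top','t14'); a=grab('scene','s14')
print(brown(b,165,420,180,290)); print(scoop(b,320,365,215,290)[:3],scoop(b,370,416,215,290)[:3])
r=lambda i:cv2.convertScaleAbs(cv2.resize(i,(400,400),interpolation=3),alpha=1.7)
cv2.imwrite('pics/z14.png',np.hstack([r(a[110:230,290:410]),r(b[180:290,190:300])]))
E
```

```text
[(array([264.5, 235. ]), array([ 20,  23, 283], dtype=int32), array([30., 37., 50.]))]
(array([ 495. , -119.4]), np.float64(-0.006867256525618124), np.float64(83.21506854254561)) (array([ 488.1, -252.8]), np.float64(0.27432692945466675), np.float64(83.14830812660577))
```

View pics/z14.png

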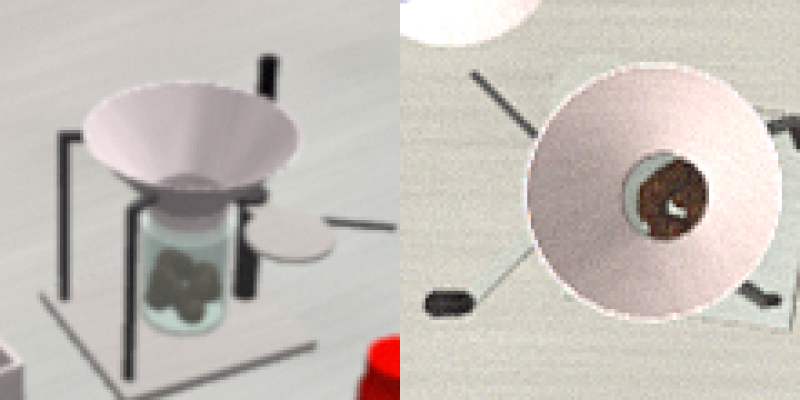

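The jar holds all the pods: only jar contents show through the throat at (675,200). The cone and counter are clear, and the gate is still a quarter turn open with the pin at (450,303). I'll put the last scoop down.

Call:
{"fn": "arm_command", "kwargs": {
  "rotation": [
    [0, 0.0022, 0],
    [0, 0, 0],
    [0, 0, 0],
    [0, 0, 0],
    [0, 0, 0],
    [0, 0, 0],
    [0, 0, 0],
    [0, 0, 0],
    [0, 0, 0],
    [0, 0, 0],
    [0, 0, 0],
    [0, 0, 0],
    [0, 0, 0],
    [0, 0, 0],
    [0, 0, 0],
    [0, 0, 0],
    [0, 0, 0],
    [0, 0, 0],
    [0, 0, 0]
  ],
  "xyz": [
    [0, 0, 0.07],
    [0, 0, 0.07],
    [0, 0, 0.07],
    [0, 0, 0.07],
    [0, 0, 0.07],
    [0, 0, 0.07],
    [0, 0, 0.06],
    [0, 0, 0.04],
    [0, 0, 0.02],
    [0, 0, 0.0125],
    [0, 0, 0.008],
    [0, 0, 0.004],
    [0, 0, 0],
    [0, 0, 0],
    [0, 0, 0],
    [0, 0, 0],
    [0, 0, 0],
    [0, 0, 0],
    [0, 0, 0]
  ],
  "gripper": [1, 1, 1, 1, 1, 1, 1, 1, 1, 1, 1, 1, 1, 1, -1, -1, -1, -1, -1]
}}

```text
clock: 56.92
tcp_pos: [516.0, -406.1, 43.2]
tcp_rot: [[-1.0, -0.003, -0.0], [-0.003, 1.0, 0.002], [0.0, 0.002, -1.0]]
wrist_force: [0.0, 0.4, 0.0]
grip_width: 85.4
finger_force: 0.0
```

Call:
{"fn": "arm_command", "kwargs": {
  "rotation": [
    [0, 0, 0],
    [0, 0, 0],
    [0, 0, 0],
    [0, 0, 0],
    [0, 0, 0],
    [0, 0, 0],
    [0, 0, 0],
    [0, 0, 0],
    [0, 0, 0],
    [0, 0, 0],
    [0, 0, 0],
    [0, 0, 0],
    [0, 0, 0],
    [0, 0, 0],
    [0, 0, 0],
    [0, 0, 0],
    [0, 0, 0],
    [0, 0, 0]
  ],
  "xyz": [
    [0, 0, -0.06],
    [0, 0, -0.1],
    [0, 0, -0.1],
    [0, 0, -0.1],
    [0, 0.05, -0.1],
    [0.01, 0.1, -0.04],
    [0.01, 0.1, 0],
    [0.01, 0.1, 0],
    [0.01, 0.1, 0],
    [0.01, 0.1, 0],
    [0.01, 0.1, 0],
    [0.01, 0.1, 0],
    [0.01, 0.1, 0],
    [0.01, 0.1, 0],
    [0.01, 0.1, 0],
    [0.01, 0.1, 0],
    [0.01, 0.1, 0],
    [0, 0, 0]
  ],
  "gripper": [-1, -1, -1, -1, -1, -1, -1, -1, -1, -1, -1, -1, -1, -1, -1, -1, -1, -1]
}}

```text
clock: 59.18
tcp_pos: [466.0, 95.4, 244.2]
tcp_rot: [[-1.0, -0.007, -0.0], [-0.007, 1.0, 0.002], [0.0, 0.002, -1.0]]
wrist_force: [0.3, -0.5, 0.3]
grip_width: 85.2
finger_force: 0.0
```

```bash
python3 - <<'E'
from m import *
b=grab('top','t15'); a=grab('scene','s15')
for x in((320,365),(370,416),(425,470)): print(scoop(b,*x,215,290)[:3])
print(brown(b,310,475,180,290),[q[2].ravel() for q in bars(a,'s',150,300,185,290)])
E
```

```text
(array([ 495. , -119.4]), np.float64(-0.006867256525618124), np.float64(83.21506854254561))
(array([ 488.1, -252.9]), np.float64(0.5838408721831986), np.float64(83.1478467630583))
(array([ 497.5, -408.8]), np.float64(1.6334740436063881), np.float64(83.46506431594376))
[] [array([264.8, 194.3, 274.1, 188.8, 292.2, 219.1, 283. , 224.6],
      dtype=float32), array([217.1, 208.8, 228.1, 204.1, 247.3, 249. , 236.3, 253.7],
      dtype=float32), array([157.3, 232.7, 166.1, 229.1, 186. , 278.2, 177.1, 281.8],
      dtype=float32)]
```

Call:
{"fn": "arm_command", "kwargs": {
  "rotation": [
    [0, 0, -0.002],
    [0, 0, 0],
    [0, 0, 0],
    [0, 0, 0],
    [0, 0, 0],
    [0, 0, 0],
    [0, 0, 0],
    [0, 0, 0],
    [0, 0, 0],
    [0, 0, 0],
    [0, 0, 0],
    [0, 0, 0],
    [0, 0, 0],
    [0, 0, 0],
    [0, 0, 0],
    [0, 0, 0]
  ],
  "xyz": [
    [0.0056, 0.0904, 0],
    [0.0056, 0.0904, 0],
    [0.0056, 0.0904, 0],
    [0.0056, 0.0904, 0],
    [0, 0, 0.0645],
    [0, 0, 0.0645],
    [0, 0, 0.0645],
    [0, 0, 0.0645],
    [0, 0, 0.0645],
    [0, 0, 0],
    [0, 0, 0],
    [0, 0, 0],
    [0, 0, 0],
    [0, 0, 0],
    [0, 0, 0],
    [0, 0, 0]
  ],
  "gripper": [-1, -1, -1, -1, -1, -1, -1, -1, -1, -1, 1, 1, 1, 1, 1, 1],
  "force": 40
}}

```text
clock: 61.28
tcp_pos: [456.2, 238.9, 116.0]
tcp_rot: [[-1.0, -0.01, 0.0], [-0.01, 1.0, 0.003], [-0.0, 0.003, -1.0]]
wrist_force: [-3.7, 2.1, 5.0]
grip_width: 17.0
finger_force: 39.1
```

Call:
{"fn": "arm_command", "kwargs": {
  "rotation": [
    [0, 0, 0],
    [0, 0, 0],
    [0, 0, 0],
    [0, 0, 0],
    [0, 0, 0],
    [0, 0, 0],
    [0, 0, 0],
    [0, 0, 0],
    [0, 0, 0],
    [0, 0, 0],
    [0, 0, 0],
    [0, 0, 0]
  ],
  "xyz": [
    [-0.034, 0.0328, 0],
    [-0.0388, 0.0268, 0],
    [-0.0422, 0.0205, 0],
    [-0.045, 0.0132, 0],
    [-0.0468, 0.006, 0],
    [-0.047, -0.0015, 0],
    [-0.0465, -0.009, 0],
    [-0.0442, -0.0165, 0],
    [-0.0415, -0.0242, 0],
    [-0.035, -0.0375, 0],
    [0, 0, 0],
    [0, 0, 0]
  ],
  "gripper": [1, 1, 1, 1, 1, 1, 1, 1, 1, 1, 1, 1]
}}

```text
clock: 62.78
tcp_pos: [629.3, 248.3, 115.9]
tcp_rot: [[-1.0, -0.011, 0.007], [-0.011, 1.0, 0.009], [-0.007, 0.009, -1.0]]
wrist_force: [11.4, 13.8, -6.6]
grip_width: 16.6
finger_force: 39.8
```

Call:
{"fn": "arm_command", "kwargs": {
  "rotation": [
    [0, 0, 0],
    [0, 0, 0],
    [0, 0, 0],
    [0, 0, 0],
    [0, 0, 0],
    [0, 0, 0],
    [0, 0, 0],
    [0, 0, 0],
    [0, 0, 0],
    [0, 0, 0],
    [0, 0, 0],
    [0, 0, 0],
    [0, 0, 0],
    [0, 0, 0]
  ],
  "xyz": [
    [0, 0, 0],
    [0, 0, 0],
    [0, 0, 0],
    [0, 0, 0],
    [0, 0, 0],
    [0, 0, -0.06],
    [0, 0, -0.1],
    [0, 0, -0.1],
    [0, 0, -0.1],
    [0.1, 0.06, -0.05],
    [0.1, 0.06, 0],
    [0.1, 0.06, 0],
    [0.1, 0.06, 0],
    [0, 0, 0]
  ],
  "gripper": [-1, -1, -1, -1, -1, -1, -1, -1, -1, -1, -1, -1, -1, -1]
}}

```text
clock: 64.53
tcp_pos: [461.4, 339.5, 280.2]
tcp_rot: [[-1.0, -0.013, -0.0], [-0.013, 1.0, 0.002], [0.0, 0.002, -1.0]]
wrist_force: [0.2, -0.4, 0.6]
grip_width: 85.4
finger_force: 0.0
```

```bash
python3 - <<'E'
from m import *
b=grab('top','t16'); a=grab('scene','s16')
for i,w in((b,(180,240,180,215)),(a,(395,420,140,180))): print([(q[0],q[1]) for q in bars(i,'s',*w)])
for x in((320,365),(370,416),(425,470)): print(scoop(b,*x,215,290)[:3])
r=lambda i:cv2.convertScaleAbs(cv2.resize(i,(400,267),interpolation=3),alpha=1.7)
cv2.imwrite('pics/z16.png',np.vstack([np.hstack([r(a[110:230,260:440]),r(b[170:290,170:350])]),np.hstack([r(a),r(b)])]))
E
```

```text
[(array([203. , 198.6]), array([197, 194,  13,  10,  72], dtype=int32))]
[(array([409.7, 160.7]), array([406, 149,   8,  25, 134], dtype=int32))]
(array([ 495. , -119.4]), np.float64(-0.006867256525618124), np.float64(83.21506854254561))
(array([ 488.1, -252.8]), np.float64(0.27432692945466675), np.float64(83.14830812660577))
(array([ 497.5, -408.4]), np.float64(0.7540468886316011), np.float64(83.44932571315309))
```

View pics/z16.png

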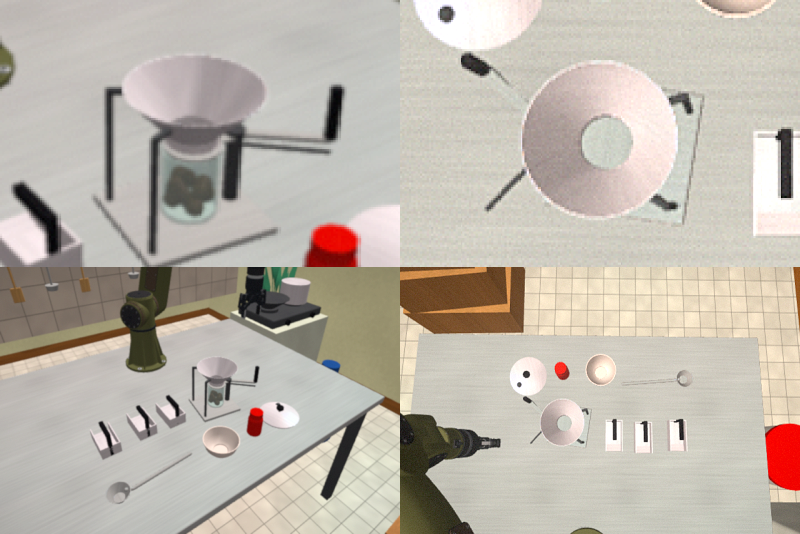

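The gate is closed again: the pin is at (203,198.6) in the top view against (203.5,198.2) at the start. The pods are in the jar, the scoops stand level and empty, and the bystanders look untouched. I'm handing in.

```bash
python3 -c "
from station import env
print(env.finish_job())"
```

```text
the job is handed in; nothing more can be done
None
```

I handed the job in at about 65 s. In the final pictures every pod I could see is in the jar, the gate is closed, all three scoops stand level and empty on the counter, and the lid, bowl, tin and ladle look untouched; the hand-in gave no verdict.

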